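# Wash a batch of machined housings

## Task

Run the machined housings through the parts washer: swing its lid up by the orange tab, past the balance point, until it stays open by itself, then lay every housing from the cardboard in the tank, flat on its floor, pockets up. Once they are all in, press the blue detergent pump head down to its stop, then shut the lid, and with it shut press the green start button fully in. Leave the other things on the bench where they are, and never press start with the lid open.

Things in the scene. Friction and masses are not known exactly. Their poses are not given: they have to be found in the camera images.
- washer: Benchtop parts washer fixed to the bench, 134 mm deep (its x) and 410 mm wide (its y), body 85 mm high. Origin: centre of its underside; x points to its back, where the lid is hinged, y to its left, z up. Steel tank at y = -117 to +205 mm, x = -67 to +67 mm, walls 5 mm thick, rim at z = 85 mm, flat floor at z = 20 mm (inside 124 x 312 mm, 65 mm deep). White solid deck at y = -205 to -117 mm, top at z = 85 mm, with pump and start button
- lid (a joint): Angle of the washer lid (134 x 322 x 8 mm, 0.33 to 0.6 kg) about the tank's back rim: 0 shut, grows as the front edge swings up and back, stop at 1.95 rad. It falls shut from below about 1.55 rad and falls open to its stop from beyond it
- lid_tab (a point): Point to grip on the lid's orange tab: a flat upright fin 14 mm thick (along washer y), 24 mm high, running out 56 mm in front of the lid's front edge; this point is at mid-height, 30 mm beyond the edge, 164 mm from the hinge line and 12 mm above the lid's underside
- lid_hinge (a point): Point on the lid's hinge line at the middle of the lid's back edge (washer x = 67, y = 44, z = 85.5 mm); the hinge line runs along washer y
- dose_pump (a joint): Travel of the detergent pump's plunger head: 0 up, 0.022 m at its bottom stop; spring-loaded, 3 N to start, 10 N at the stop, returns by itself
- dose_pump_top (a point): Centre of the top of the round blue pump head, 38 mm across, 71 mm above the deck when up, at washer x = 32, y = -161 mm; it is pressed straight down and this point moves with it
- start (a joint): Travel of the green start button: 0 out, 0.007 m fully in; spring-loaded, 6 N, returns by itself
- start_top (a point): Centre of the top of the start button, 40 mm across, 23 mm above the deck when out, at washer x = -32, y = -161 mm; pressed straight down
- housing1: Machined aluminium housing, an oblong open pan 92 (x) x 44 (y) x 24 mm (z) with chamfered corners, 5 mm outer walls and four shallow pockets divided by 12 mm high ribs, about 0.22 kg; its two straight long sides are 60 mm long. Origin: centre of its underside, z up out of the pockets. Starts on the 4 mm thick cardboard sheet. Two to four of the four are there; the absent ones read None
- housing2: Machined aluminium housing, an oblong open pan 92 (x) x 44 (y) x 24 mm (z) with chamfered corners, 5 mm outer walls and four shallow pockets divided by 12 mm high ribs, about 0.22 kg; its two straight long sides are 60 mm long. Origin: centre of its underside, z up out of the pockets. Starts on the 4 mm thick cardboard sheet. Two to four of the four are there; the absent ones read None
- housing3: Machined aluminium housing, an oblong open pan 92 (x) x 44 (y) x 24 mm (z) with chamfered corners, 5 mm outer walls and four shallow pockets divided by 12 mm high ribs, about 0.22 kg; its two straight long sides are 60 mm long. Origin: centre of its underside, z up out of the pockets. Starts on the 4 mm thick cardboard sheet. Two to four of the four are there; the absent ones read None
- housing4: Machined aluminium housing, an oblong open pan 92 (x) x 44 (y) x 24 mm (z) with chamfered corners, 5 mm outer walls and four shallow pockets divided by 12 mm high ribs, about 0.22 kg; its two straight long sides are 60 mm long. Origin: centre of its underside, z up out of the pockets. Starts on the 4 mm thick cardboard sheet. Two to four of the four are there; the absent ones read None
- ring_gauge: Bystander, not part of the job: small steel ring 38 mm across and 18 mm high on the cardboard sheet, amid the housings
- deburrer: Bystander, not part of the job: yellow-handled deburring tool 130 mm long lying on the cardboard sheet near one edge
- tape: Bystander, not part of the job: roll of yellow tape 90 mm across, 24 mm high, at the back of the bench
- spray: Bystander, not part of the job: white bottle 66 mm across, 170 mm high, at the back of the bench
- mug: Bystander, not part of the job: blue mug 80 mm across, 90 mm high, at the back of the bench
- gauge_block: Bystander, not part of the job: dark steel block 50 x 90 x 35 mm, in front of the robot, nearer than the washer
Not all that is in view belongs to the job. What is shaped like the housing3 but yellow is not meant.

How it is judged:
By the outcome, as a careful person would: the job done as asked, in the order asked, and still so for the second after the job is handed in, with the robot touching nothing.
Of housing1, housing2, housing3, housing4 only 2 to 4 are there at a start; the rules pass over those that are not, and their reading is None.
At some moment in a run one of housing1, housing2, housing3, housing4 may be knocked a few centimetres aside while the robot is not near it.
Once in a run the grip may slacken for a moment while it holds something.
It also fails if it takes over 210 s, if anything falls off the work surface, if the arm or the gripper's body presses on something with over 40 N, if the wrist force passes 120 N, or if a joint passes its speed limit or range.

## Robot

A 6-joint arm with a two-finger parallel gripper is mounted at the origin on the work surface. World frame = base frame: x ahead of the robot, y to its left, z up, the work surface at z = 0. Lengths are in mm, angles in rad, forces in N, time in s.
With the tool pointing down it reaches from about 350 to 875 mm from the base axis. Payload 4.2 kg.
Tool frame: the origin (TCP) lies between the finger pads; the fingertips stand 25 mm ahead of it and the grasp point (between the pads) lies 6 mm ahead of it; z points along the fingers, y is the line along which they close (so a half turn about z gives the same grasp; the last joint's range is limited). The gripper opens to 85 mm and grips with 20 to 120 N. Pads are 22 mm wide; open, the fingers measure 114 mm over their backs; the gripper's body (76 mm by 85 mm) begins 54 mm behind the grasp point. The pads swing forward as they close: fully open they stand 13 mm farther back than shut.
Start: joints at [-1.064, 0.385, 0.008, 0, -1.194, -0.259], TCP at [153.312, -605.883, 256.312] pointing down, gripper open.
Joint ranges: [-3.14, 3.14], [-1.21, 2.06], [-1.07, 1.41], [-3.16, 2.05], [-2.99, -0.16], [-3.1, 3.1]. Speed limits (rad/s): [2.79, 2.79, 3.14, 3.14, 3.14, 3.14].

## Interface

Orientations are given as a unit quaternion [x, y, z, w].
In Python, from bench import read_state, get_image, job_done gives the robot as it stands.
- The arm moves only by the tool play_rows, never from a script. Its argument "series" is a list of rows, each a list of 6 numbers: the shift along the world's x, y, z in mm, then the turn, a rotation vector about the world's x, y, z in units of 6 degrees (1.0 is 6 degrees). A call has 1 to 20 rows; each row shifts and turns the commanded pose from where the row before left it; what a row does not reach is not made up. A row lasts 1/12 s, in which the tool goes at most 41.7 mm and 7.16 degrees, less where a joint would pass 70% of its speed; a pose out of reach is approached as far as the arm can. A call is refused whole if a number of a shift passes 41.7 or a number of a turn 1, either way. A call with a gripper value outside its range is refused whole. "gripper" is the opening, from 0 (shut) to 1 (fully open), set as the call begins (left out, the last holds). The fingers move at their own pace and stop on an object; the grip force is fixed at half the most. Time passes only in rows, so rows that do not move let the fingers close. It gives the time, the measured TCP pose, the force, the opening and the grip force at its end, in the units of the state.
- read_state(): the state, without advancing time (a new reading comes with each control period).
- get_image(name): name is "side" or "top"; returns a dict with "image" (384x512x3 uint8, red, green, blue), "fx", "fy", "cx", "cy" (pixels), "dist_coeffs" ([k1, k2, p1, p2, k3] as OpenCV has them; the pictures are not rectified), "eye" and "rotation" of the camera in the world. Camera axes: x right, y down, z forward; pixel columns grow to the right and rows downward; lengths in mm; the calibration is good to about 2 mm. A picture is of the moment at which its call begins. There is no depth.
- job_done(): hands the job in; it is judged then, once.
The state is a dict: "clock": time; "joints": joint angles; "joint_vel": joint speeds; "joint_efforts": joint torques, N m; "position": TCP position; "ee_rot": TCP orientation; "contact_force": force on the tool from outside, world axes, zero at the start; "wrist_torque": the same for the moment, N m; "gripper_width": finger opening in mm; "grasp_force": force on a finger pad.
Only numpy, scipy, OpenCV 4.12 (cv2) and the standard library are available. Lean on these libraries where they do the work, as an engineer would, in place of code of your own. Each camera call takes 0.05 s, during which the arm holds its last target. There are 200 camera calls.

## Working session

There is one attempt and no reset: what is moved stays moved. The work goes in short steps, Python scripts to look and compute and a tool call to move; the robot and the scene stay as the last step left them, time stands still between calls to the robot, and variables do not carry over. Pictures are saved under pics/ and viewed, at most 14 in all, crops included, and the job is handed in when it is done.

Besides the shell and the picture viewer there is one more tool, called as name([rows], argument=value, ...), one row to a line, values as JSON. play_rows: Moves the arm, as the interface text tells. Its arguments: {"type":"object","properties":{"series":{"type":"array","items":{"type":"array","items":{"type":"number"}}},"gripper":{"type":"number"}},"required":["series"]}

```bash
ls; mkdir -p pics
cat > h.py <<'E'
import numpy as np, cv2
from bench import read_state, get_image, job_done
def grab(n,save=None):
    d=get_image(n)
    if save: cv2.imwrite('pics/'+save,cv2.cvtColor(d['image'],cv2.COLOR_RGB2BGR))
    d['K']=np.array([[d['fx'],0,d['cx']],[0,d['fy'],d['cy']],[0,0,1.]]);d['D']=np.array(d['dist_coeffs'],float)
    d['R']=np.array(d['rotation'],float).reshape(3,3);d['e']=np.array(d['eye'],float)
    return d
def rays(d,px):
    p=cv2.undistortPoints(np.array(px,float).reshape(-1,1,2),d['K'],d['D']).reshape(-1,2)
    return np.c_[p,np.ones(len(p))]@d['R'].T
def plane(d,px,z):
    r=rays(d,px); return d['e']+r*((z-d['e'][2])/r[:,2])[:,None]
def proj(d,P):
    P=np.array(P,float).reshape(-1,3); c=(P-d['e'])@d['R']
    return cv2.projectPoints(c,np.zeros(3),np.zeros(3),d['K'],d['D'])[0].reshape(-1,2)
def tri(d1,p1,d2,p2):
    A=np.zeros((3,3));b=np.zeros(3)
    for d,p in((d1,p1),(d2,p2)):
        r=rays(d,[p])[0];r/=np.linalg.norm(r);M=np.eye(3)-np.outer(r,r);A+=M;b+=M@d['e']
    return np.linalg.solve(A,b)
E
python3 - <<'E'
from h import *
for n in('top','side'):
    d=grab(n,n+'0.png');print(n,d['e'].round(),d['R'].round(3).tolist(),d['fx'],d['cx'],d['cy'],d['D'])
print(read_state())
E
```

```text
picsTraceback (most recent call last):
  File "<stdin>", line 3, in <module>
  File "h.py", line 7, in grab
    d['R']=np.array(d['rotation'],float).reshape(3,3);d['e']=np.array(d['eye'],float)
           ~~~~~~~~~~~~~~~~~~~~~~~~~~~~~~~~~~~~~^^^^^
ValueError: cannot reshape array of size 4 into shape (3,3)
```

View pics/top0.png

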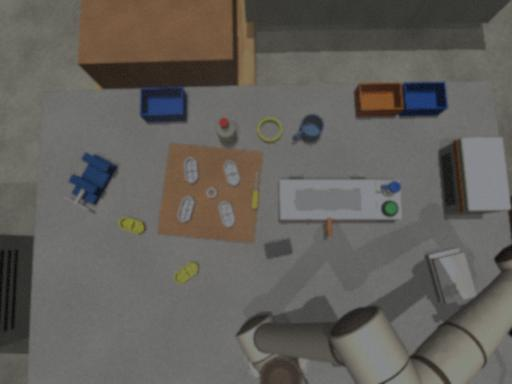

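The top view shows four housings on the cardboard, at about (191,170), (232,173), (186,208) and (227,213). The washer is at (340,200), its tab at (329,229), the pump at (394,187) and the button at (390,208).

```bash
sed -i "s/np.array(d\['rotation'\],float).reshape(3,3)/Rotation.from_quat(d['rotation']).as_matrix()/; s/^import numpy.*/import numpy as np, cv2\nfrom scipy.spatial.transform import Rotation/" h.py
python3 - <<'E'
from h import *
for n in('top','side'):
    d=grab(n,n+'0.png');print(n,d['e'].round(),d['R'].round(3).tolist(),d['fx'],d['cx'],d['cy'],d['D'])
    if n=='top':
        P=[(191,170),(232,173),(186,208),(227,213),(211,192)];print(plane(d,P,28).round())
        print('washer',plane(d,[(279,180),(401,180),(401,219),(280,220)],93).round(), plane(d,[(329,229)],97),plane(d,[(394,187)],156),plane(d,[(390,208)],108))
        print(plane(d,[(505,260),(278,248),(226,130),(269,130),(312,124)],0).round())
        for nm,(x0,y0,x1,y1) in dict(a=(150,120,270,250),b=(260,160,420,260)).items():
            im=cv2.cvtColor(d['image'],cv2.COLOR_RGB2BGR)[y0:y1,x0:x1];cv2.imwrite(f'pics/top_{nm}.png',cv2.resize(im,None,fx=4.5,fy=4.5,interpolation=cv2.INTER_CUBIC))
print(read_state())
E
```

```text
top [ 373.   45. 1360.] [[-0.027, -0.989, 0.145], [-1.0, 0.026, -0.01], [0.006, -0.145, -0.989]] 384.81943168539715 262.97306182975575 188.1120986396552 [-0.03526498  0.          0.          0.          0.        ]
[[639. 284.  28.]
 [625. 139.  28.]
 [505. 301.  28.]
 [484. 159.  28.]
 [559. 214.  28.]]
washer [[ 584.  -22.   93.]
 [ 574. -432.   93.]
 [ 443. -421.   93.]
 [ 451.  -20.   93.]] [[ 416.94592775 -179.69604772   97.        ]] [[ 541.78883388 -383.72464182  156.        ]] [[ 479.27749981 -382.22428413  108.        ]]
[[ 292. -818.    0.]
 [ 359.  -15.    0.]
 [ 790.  161.    0.]
 [ 786.    4.    0.]
 [ 805. -155.    0.]]
side [ 480. 1165. 1022.] [[-0.999, -0.022, 0.036], [-0.042, 0.633, -0.773], [-0.005, -0.774, -0.633]] 489.0968495548257 250.48276038232814 192.63964586865612 [0.06974619 0.         0.         0.         0.        ]
{'clock': 0.15, 'joints': array([-1.06439603e+00,  3.85377777e-01,  6.97007785e-03, -3.57006843e-04,
       -1.19397736e+00, -2.58598931e-01]), 'joint_vel': array([-0.00094202, -0.0026833 ,  0.00438163,  0.00386195, -0.00036226,
       -0.00066826]), 'joint_efforts': array([-2.57195343e-04, -3.92678583e+01,  1.88582700e+01,  4.18854877e+00,
       -3.41868494e-03, -6.05083045e-06]), 'position': array([ 153.22454512, -605.53417303,  255.48526174]), 'ee_rot': array([-1.23518569e-01,  9.92341929e-01,  7.98890872e-04, -1.42552793e-04]), 'contact_force': array([-0.24439619,  0.28174389, -0.20681329]), 'wrist_torque': array([-0.03228733,  0.07948248, -0.05241768]), 'grasp_force': 0.0, 'gripper_width': 85.4865942869547}
```

View pics/side0.png

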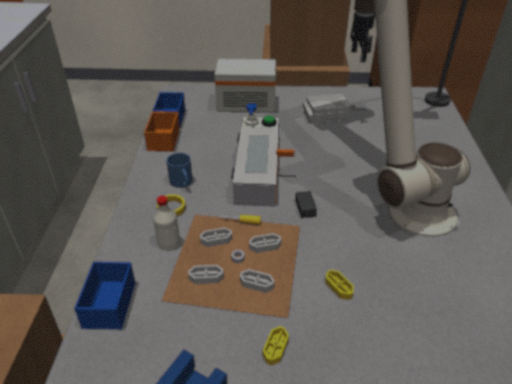

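View pics/top_a.png

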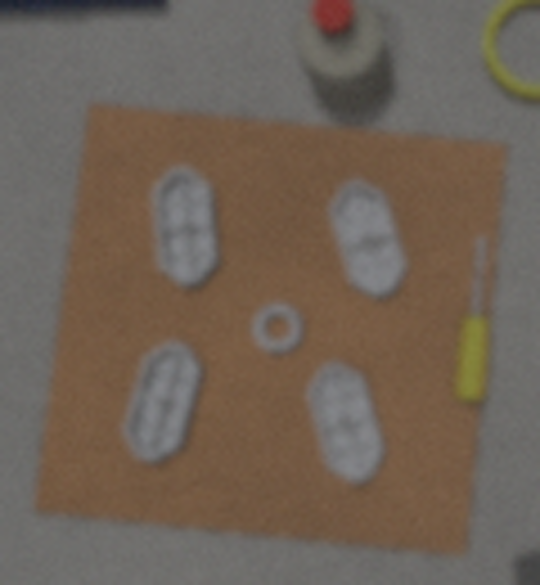

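```bash
cat >> h.py <<'E'
def comps(m,amin=8):
    n,l,s,c=cv2.connectedComponentsWithStats(m.astype(np.uint8),connectivity=8)
    return [(s[i,4],c[i],l==i) for i in range(1,n) if s[i,4]>=amin]
def hsv(d): return [a.astype(int) for a in cv2.split(cv2.cvtColor(d['image'],cv2.COLOR_RGB2HSV))]
def fit(pts,zc):  # centre, long-axis angle deg, size of plane points
    (c,(w,h),a)=cv2.minAreaRect(pts[:,:2].astype(np.float32))
    if w<h: w,h,a=h,w,a+90
    return np.array(c),(a+90)%180-90,(w,h)
def housings(d,zp=20,board=None):
    H,S,V=hsv(d); g=d['image'].astype(int)
    out=[]
    m=(S<60)&(V>90)
    for a,c,mm in comps(m,60):
        if a>3000: continue
        ys,xs=np.nonzero(mm); P=plane(d,np.c_[xs,ys],zp); ctr,an,sz=fit(P,zp)
        if 75<sz[0]<115 and 35<sz[1]<65: out.append((ctr.round(1),round(an,1),np.round(sz),c.round(1)))
    return out
E
python3 - <<'E'
from h import *
t=grab('top');s=grab('side')
for d,n in((t,'top'),(s,'side')):
    H,S,V=hsv(d)
    print(n)
    for nm,m in dict(green=(H>45)&(H<85)&(S>120),blue=(H>100)&(H<125)&(S>120),orange=(H>2)&(H<14)&(S>150)).items():
        print(nm,[(a,c.round(1).tolist()) for a,c,_ in comps(m) if a<600])
    for h in housings(d,24): print(h)
    if n=='top': print(t['image'][165:176:2,186:198:2].tolist()[2], t['image'][190,215],S[170,175:200])
E
```

```text
top
green [(np.int32(81), [390.6, 207.9])]
blue [(np.int32(62), [152.9, 88.9]), (np.int32(97), [392.8, 186.6])]
orange [(np.int32(430), [382.8, 93.9]), (np.int32(10), [367.4, 99.0]), (np.int32(13), [386.8, 99.7]), (np.int32(94), [378.8, 108.6]), (np.int32(27), [393.7, 111.0]), (np.int32(8), [455.5, 149.4]), (np.int32(10), [456.9, 164.3]), (np.int32(10), [459.0, 179.8]), (np.int32(11), [459.6, 188.7]), (np.int32(9), [461.4, 205.2])]
(array([640.4, 284.5]), 0.2, array([94., 49.]), array([190.8, 169.9]))
(array([626.8, 141.9]), 17.3, array([97., 48.]), array([231.3, 172.6]))
(array([502.8, 303. ]), -15.8, array([94., 49.]), array([185.6, 208.9]))
(array([482.6, 161.2]), 14.9, array([96., 48.]), array([226.5, 213.5]))
[[111, 112, 115], [126, 126, 129], [119, 120, 123], [116, 116, 119], [127, 128, 131], [112, 113, 114]] [116 110 110] [106 105 111 108 106 108 107 103  82  43  16   5   6   6   6   2   7  10
   5   6   6   5  18  74  97]
side
green [(np.int32(61), [268.7, 119.6])]
blue [(np.int32(489), [170.3, 102.6]), (np.int32(70), [251.0, 107.2]), (np.int32(10), [185.8, 165.5]), (np.int32
[... 538 characters left out ...]
.2, 48.2]), (np.int32(14), [467.5, 50.8]), (np.int32(8), [442.5, 54.9]), (np.int32(9), [457.1, 54.7]), (np.int32(9), [464.9, 64.1]), (np.int32(17), [480.8, 68.0]), (np.int32(9), [438.7, 67.4]), (np.int32(9), [428.9, 73.4]), (np.int32(9), [461.4, 78.7]), (np.int32(166), [245.0, 83.0]), (np.int32(12), [455.2, 85.8]), (np.int32(15), [464.1, 105.0]), (np.int32(89), [284.9, 152.4]), (np.int32(14), [165.9, 198.6])]
(array([630.1, 142.6]), 15.8, array([94., 49.]), array([215.5, 234.7]))
(array([486.7, 161.7]), 14.8, array([94., 48.]), array([264.6, 240.6]))
(array([644.1, 285.8]), 6.3, array([91., 49.]), array([205.1, 271.9]))
(array([504.3, 303.2]), -17.1, array([94., 48.]), array([256.5, 278.4]))
```

View pics/top_b.png

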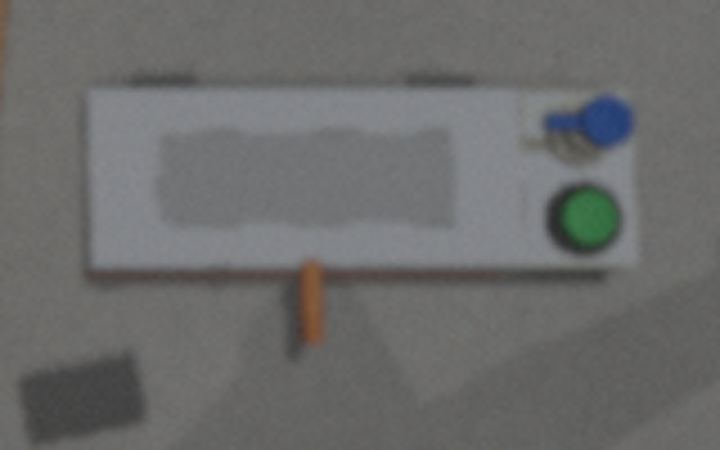

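Run:
```python
from h import *
t=grab('top');s=grab('side')
W=lambda x,y:(260+x/4.5-.4,160+y/4.5-.4)
pump=plane(t,[W(607,121)],156)[0];but=plane(t,[W(589,215)],108)[0];print(pump,but)
L=plane(t,[W(90,88),W(90,268)],93.5);print(L)
tab=plane(t,[W(312,266),W(312,343)],109);print(tab)
print('but tri',tri(t,(390.6,207.9),s,(268.7,119.6)))
H,S,V=hsv(s)
print('side tab',plane(s,[(284.9,152.4)],100))
# pose fit: known points
Q=np.array([[32,-161],[-32,-161],[67,205],[-67,205],[-97,44.]]);
tabm=tab[1]; P=np.array([pump[:2],but[:2],L[0,:2],L[1,:2],[0,0]])
P[4]=tabm[:2]; Q[4]=[-123,44]
qc=Q.mean(0);pc=P.mean(0);A=(Q-qc);B=P-pc
th=np.arctan2((A[:,0]*B[:,1]-A[:,1]*B[:,0]).sum(),(A*B).sum());R=np.array([[np.cos(th),-np.sin(th)],[np.sin(th),np.cos(th)]])
o=pc-R@qc;print('washer',o,np.degrees(th));print((Q@R.T+o-P).round(1))
for n,q in dict(tab=(-97,44),hinge=(67,44),pump=(32,-161),but=(-32,-161),p1=(0,-63),p2=(0,8),p3=(0,79),p4=(0,150)).items(): print(n,(R@q+o).round(1))
c=np.array([[x,y] for x in(-67,67) for y in(-205,205)])@R.T+o
for d,n in((t,'t'),(s,'s')):
    im=cv2.cvtColor(d['image'],cv2.COLOR_RGB2BGR)
    pts=[[*p,85] for p in c]+[[*(R@(-97,44)+o),97.5],[*(R@(32,-161)+o),156],[*(R@(-32,-161)+o),108]]
    im=cv2.resize(im,None,fx=4,fy=4)
    for p in proj(d,pts): cv2.circle(im,tuple(int(v*4+1.5) for v in p),4,(0,0,255),1)
    y0,x0=(150,265) if n=='t' else (90,215)
    cv2.imwrite(f'pics/ov_{n}.png',im[y0*4:(y0+125)*4,x0*4:(x0+150)*4])
```

```text
[ 543.38944664 -385.42358604  156.        ] [ 481.27810649 -383.99688957  108.        ]
[[587.19366099 -23.67064548  93.5       ]
 [453.84898795 -19.18077404  93.5       ]]
[[ 449.85414455 -179.05307458  109.        ]
 [ 394.5771874  -176.22460842  109.        ]]
but tri [ 481.85277775 -388.87572653   94.80116548]
side tab [[ 426.79161608 -173.41401205  100.        ]]
washer [ 516.00186074 -224.69534727] -1.4069284458007205
[[ 0.6 -1. ]
 [-1.2 -0.9]
 [ 0.8  2.3]
 [ 0.2  1.1]
 [-0.5 -1.5]]
tab [ 420.1 -178.3]
hinge [ 584.1 -182.4]
pump [ 544.  -386.4]
but [ 480.1 -384.9]
p1 [ 514.5 -287.7]
p2 [ 516.2 -216.7]
p3 [ 517.9 -145.7]
p4 [519.7 -74.7]
```

View pics/ov_s.png

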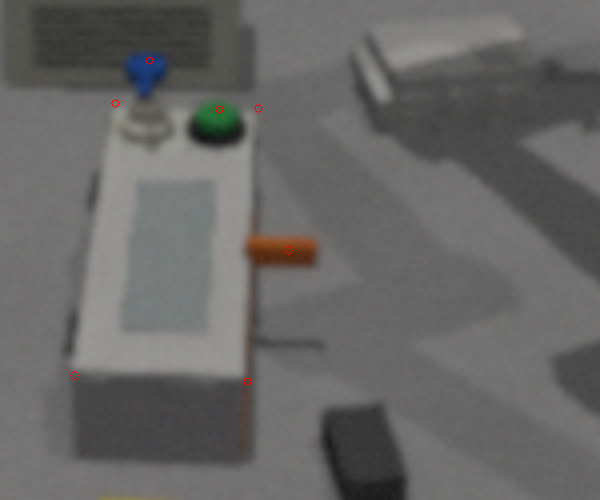

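The side overlay agrees with the washer pose to within a few mm: the tab dot at (288,250) lies on the orange tab. I'll move to the tab approach.

play_rows([
  [13.7,26.75,0,0,0,-0.87],
  [13.7,26.75,0,0,0,-0.87],
  [13.7,26.75,0,0,0,-0.86],
  [13.7,26.75,0,0,-0.97,0],
  [13.7,26.75,0,0,-0.97,0],
  [13.7,26.75,0,0,-0.97,0],
  [13.7,26.75,0,0,-0.97,0],
  [13.7,26.75,0,0,-0.97,0],
  [13.7,26.75,0,0,-0.97,0],
  [13.7,26.75,-10,0,0,0],
  [13.7,26.75,-10,0,0,0],
  [13.7,26.75,-10,0,0,0],
  [13.7,26.75,-15,0,0,0],
  [13.7,26.75,-15,0,0,0],
  [13.7,26.75,-15,0,0,0],
  [13.7,26.75,-12,0,0,0],
  [0,0,0,0,0,0],
  [0,0,0,0,0,0],
], gripper=0.7)

```text
clock: 1.85
position: [368.5, -183.7, 171.3]
ee_rot: [0.01, 0.955, 0.003, 0.298]
contact_force: [-0.3, 0.0, -0.3]
gripper_width: 59.9
grasp_force: 0.0
```

play_rows([
  [0,3,0,0,0,0],
  [0,2.5,0,0,0,0],
  [8,0,-11.5,0,0,0],
  [8,0,-11.5,0,0,0],
  [8,0,-11.5,0,0,0],
  [8,0,-11.5,0,0,0],
  [8,0,-11.5,0,0,0],
  [8,0,-11.5,0,0,0],
  [0,0,0,0,0,0],
  [0,0,0,0,0,0],
])

```text
clock: 2.68
position: [416.8, -182.3, 103.1]
ee_rot: [0.014, 0.954, 0.002, 0.299]
contact_force: [0.1, -0.5, -0.7]
gripper_width: 59.7
grasp_force: 0.0
```

play_rows([
  [0,0,0,0,0,0],
  [0,0,0,0,0,0],
  [0,0,0,0,0,0],
  [0,0,0,0,0,0],
  [0,0,0,0,0,0],
  [0,0,0,0,0,0],
  [0,0,0,0,0,0],
  [0,0,0,0,0,0],
], gripper=0)

```text
clock: 3.35
position: [416.1, -178.8, 103.6]
ee_rot: [0.012, 0.954, 0.004, 0.299]
contact_force: [-3.2, 6.7, 7.0]
gripper_width: 13.4
grasp_force: 58.5
```

Run:
```python
import numpy as np
N=36;th=np.linspace(0,1.8,N+1);a=np.radians(np.linspace(-34.8,15.2,N+1))
r=np.array([-165.5,13.2])
g=np.c_[r[0]*np.cos(th)+r[1]*np.sin(th), -r[0]*np.sin(th)+r[1]*np.cos(th)]
t=g-6*np.c_[-np.sin(a),-np.cos(a)]
d=np.diff(t,axis=0).round(1)
rows=[[float(x),0,float(z),0,0.23,0] for x,z in d]
print(rows[:18]);print(rows[18:]);print(t[18],t[-1])
```

```text
[[1.0, 0, 8.3, 0, 0.23, 0], [1.4, 0, 8.3, 0, 0.23, 0], [1.8, 0, 8.2, 0, 0.23, 0], [2.2, 0, 8.1, 0, 0.23, 0], [2.6, 0, 8.0, 0, 0.23, 0], [3.0, 0, 7.9, 0, 0.23, 0], [3.4, 0, 7.7, 0, 0.23, 0], [3.8, 0, 7.5, 0, 0.23, 0], [4.1, 0, 7.3, 0, 0.23, 0], [4.5, 0, 7.1, 0, 0.23, 0], [4.9, 0, 6.9, 0, 0.23, 0], [5.2, 0, 6.6, 0, 0.23, 0], [5.5, 0, 6.4, 0, 0.23, 0], [5.8, 0, 6.1, 0, 0.23, 0], [6.1, 0, 5.8, 0, 0.23, 0], [6.4, 0, 5.5, 0, 0.23, 0], [6.7, 0, 5.2, 0, 0.23, 0], [6.9, 0, 4.8, 0, 0.23, 0]]
[[7.1, 0, 4.5, 0, 0.23, 0], [7.4, 0, 4.1, 0, 0.23, 0], [7.6, 0, 3.7, 0, 0.23, 0], [7.7, 0, 3.4, 0, 0.23, 0], [7.9, 0, 3.0, 0, 0.23, 0], [8.0, 0, 2.6, 0, 0.23, 0], [8.2, 0, 2.2, 0, 0.23, 0], [8.3, 0, 1.8, 0, 0.23, 0], [8.3, 0, 1.4, 0, 0.23, 0], [8.4, 0, 1.0, 0, 0.23, 0], [8.4, 0, 0.5, 0, 0.23, 0], [8.4, 0, 0.1, 0, 0.23, 0], [8.4, 0, -0.3, 0, 0.23, 0], [8.4, 0, -0.7, 0, 0.23, 0], [8.4, 0, -1.1, 0, 0.23, 0], [8.3, 0, -1.5, 0, 0.23, 0], [8.2, 0, -2.0, 0, 0.23, 0], [8.1, 0, -2.4, 0, 0.23, 0]]
[-93.55779154 143.75830252] [ 52.02987047 163.96281423]
```

play_rows([
  [1.0,1,8.3,0,0.23,0],
  [1.4,0.5,8.3,0,0.23,0],
  [1.8,0,8.2,0,0.23,0],
  [2.2,0,8.1,0,0.23,0],
  [2.6,0,8.0,0,0.23,0],
  [3.0,-0.1,7.9,0,0.23,0],
  [3.4,-0.1,7.7,0,0.23,0],
  [3.8,-0.1,7.5,0,0.23,0],
  [4.1,-0.1,7.3,0,0.23,0],
  [4.5,-0.1,7.1,0,0.23,0],
  [4.9,-0.1,6.9,0,0.23,0],
  [5.2,-0.1,6.6,0,0.23,0],
  [5.5,-0.1,6.4,0,0.23,0],
  [5.8,-0.1,6.1,0,0.23,0],
  [6.1,-0.1,5.8,0,0.23,0],
  [6.4,-0.1,5.5,0,0.23,0],
  [6.7,-0.1,5.2,0,0.23,0],
  [6.9,-0.1,4.8,0,0.23,0],
])

```text
clock: 4.85
position: [485.5, -180.5, 224.8]
ee_rot: [0.013, 0.997, 0.003, 0.081]
contact_force: [-7.6, 5.6, 1.6]
gripper_width: 12.9
grasp_force: 62.5
```

play_rows([
  [7.1,-0.2,4.5,0,0.23,0],
  [7.4,-0.2,4.1,0,0.23,0],
  [7.6,-0.2,3.7,0,0.23,0],
  [7.7,-0.2,3.4,0,0.23,0],
  [7.9,-0.2,3.0,0,0.23,0],
  [8.0,-0.2,2.6,0,0.23,0],
  [8.2,-0.2,2.2,0,0.23,0],
  [8.3,-0.2,1.8,0,0.23,0],
  [8.3,-0.2,1.4,0,0.23,0],
  [8.4,-0.2,1.0,0,0.23,0],
  [8.4,-0.2,0.5,0,0.23,0],
  [8.4,-0.2,0.1,0,0.23,0],
  [8.4,-0.2,-0.3,0,0.23,0],
  [8.4,-0.2,-0.7,0,0.23,0],
  [8.4,-0.2,-1.1,0,0.23,0],
  [8.3,-0.2,-1.5,0,0.23,0],
  [8.2,-0.2,-2.0,0,0.23,0],
  [8.1,-0.2,-2.4,0,0.23,0],
  [0,0,0,0,0,0],
  [0,0,0,0,0,0],
])

```text
clock: 6.52
position: [636.3, -184.2, 248.2]
ee_rot: [0.012, 0.992, -0.001, -0.129]
contact_force: [-0.4, 2.9, 6.1]
gripper_width: 13.1
grasp_force: 64.2
```

play_rows([
  [0,0,0,0,0,0],
  [0,0,0,0,0,0],
  [0,0,0,0,0,0],
  [4,0,15,0,0,0],
  [5,0,20,0,0,0],
  [5,0,20,0,0,0],
  [5,0,20,0,0,0],
  [5,0,20,0,0,0],
  [0,0,0,0,0,0],
], gripper=0.75)

```text
clock: 7.27
position: [661.8, -186.3, 346.6]
ee_rot: [0.013, 0.992, -0.003, -0.124]
contact_force: [-0.9, 0.2, 0.7]
gripper_width: 64.0
grasp_force: 0.0
```

Run:
```python
from h import *
t=grab('top','t1.png');s=grab('side','s1.png')
for d in(t,s):
    for h in housings(d,24): print(h)
print(read_state()['joints'].round(2),read_state()['position'])
cv2.imwrite('pics/m1.png',np.hstack([cv2.imread('pics/t1.png'),cv2.imread('pics/s1.png')])[:, ::1][60:330,150:950])
```

```text
(array([640.3, 284.5]), 0.2, array([94., 49.]), array([190.8, 170.1]))
(array([626.6, 142.3]), 15.4, array([97., 48.]), array([231.3, 172.6]))
(array([503.2, 303.1]), -14.2, array([95., 50.]), array([185.7, 208.9]))
(array([483.1, 161.4]), 14.9, array([97., 48.]), array([226.4, 213.5]))
(array([630.1, 142.6]), 15.8, array([94., 49.]), array([215.4, 234.8]))
(array([487. , 162.3]), 16.2, array([95., 49.]), array([264.7, 240.6]))
(array([644.2, 286.4]), 5.0, array([91., 50.]), array([205.3, 271.9]))
(array([505.2, 303.8]), -16.1, array([95., 49.]), array([256.4, 278.4]))
[-0.04  0.59  0.53  0.01 -1.77 -1.56] [ 660.48810968 -185.58820917  342.43404914]
```

View pics/m1.png

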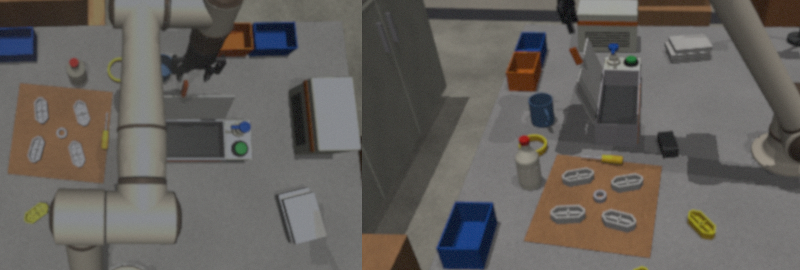

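The lid stands open by itself with the tab leaning back, the tank is empty, and all four housings are undisturbed. Next I'll pick the housing nearest the washer.

```bash
cat >> h.py <<'E'
def delta(pos,ay):  # ay: world angle (deg) of tool y with tool pointing down
    st=read_state(); a=np.radians(ay); y=np.array([np.cos(a),np.sin(a),0]);z=np.array([0,0,-1.])
    Rt=np.c_[np.cross(y,z),y,z]; Rc=Rotation.from_quat(st['ee_rot']).as_matrix()
    rv=np.degrees(Rotation.from_matrix(Rt@Rc.T).as_rotvec())/6
    print('d',(np.array(pos)-st['position']).round(1),'turn',rv.round(2),'pos',st['position'].round(1),'g',round(st['gripper_width'],1),round(st['grasp_force'],1))
E
python3 -c "
from h import *
delta((485,162,130),105.3)"
```

```text
d [-175.5  347.6 -212.4] turn [ 0.35 -2.42  2.78] pos [ 660.5 -185.6  342.4] g 64.1 0.0
```

play_rows([
  [-17.5,34.8,0,0.1,-0.6,0.7],
  [-17.5,34.8,0,0.1,-0.6,0.7],
  [-17.5,34.8,0,0.1,-0.6,0.7],
  [-17.5,34.8,0,0.05,-0.6,0.7],
  [-17.5,34.8,0,0,0,0],
  [-17.5,34.8,0,0,0,0],
  [-17.5,34.8,-32,0,0,0],
  [-17.5,34.8,-35,0,0,0],
  [-17.5,34.8,-35,0,0,0],
  [-17.5,34.8,-35,0,0,0],
  [0,0,-35,0,0,0],
  [0,0,-35,0,0,0],
  [0,0,0,0,0,0],
  [0,0,0,0,0,0],
  [0,0,0,0,0,0],
  [0,0,0,0,0,0],
])

```text
clock: 8.7
position: [500.5, 135.3, 164.3]
ee_rot: [-0.134, 0.991, 0.0, -0.0]
contact_force: [0.2, -0.1, -0.0]
gripper_width: 64.0
grasp_force: 0.0
```

```bash
python3 -c "
from h import *
delta((485,162,33),105.3)"
```

```text
d [ -15.5   26.7 -131.3] turn [-0.01 -0.   -0.02] pos [500.5 135.3 164.3] g 64.0 0.0
```

play_rows([
  [-7.7,13.4,0,0,0,0],
  [-7.7,13.3,0,0,0,0],
  [0,0,-20,0,0,0],
  [0,0,-20,0,0,0],
  [0,0,-20,0,0,0],
  [0,0,-20,0,0,0],
  [0,0,-15,0,0,0],
  [0,0,-12,0,0,0],
  [0,0,-12,0,0,0],
  [0,0,-12,0,0,0],
  [0,0,0,0,0,0],
  [0,0,0,0,0,0],
])

```text
clock: 9.7
position: [484.8, 162.0, 32.2]
ee_rot: [-0.134, 0.991, 0.0, -0.001]
contact_force: [-0.2, -0.1, -0.4]
gripper_width: 63.9
grasp_force: 0.0
```

play_rows([
  [0,0,0,0,0,0],
  [0,0,0,0,0,0],
  [0,0,0,0,0,0],
  [0,0,0,0,0,0],
  [0,0,0,0,0,0],
  [0,0,0,0,0,0],
  [0,0,0,0,0,0],
  [0,0,0,0,0,0],
], gripper=0)

```text
clock: 10.37
position: [484.9, 162.4, 32.9]
ee_rot: [-0.135, 0.991, 0.0, -0.0]
contact_force: [-0.2, -1.0, 6.3]
gripper_width: 42.6
grasp_force: 63.2
```

```bash
python3 -c "
from h import *
print(read_state()['contact_force'])
delta((515.5,-287.7,170),88.6)"
```

```text
[-0.18811624 -0.99632951  6.31966038]
d [  30.6 -450.1  137.1] turn [-0.01 -0.01 -2.81] pos [484.9 162.4  32.9] g 42.6 63.2
```

play_rows([
  [0,0,10,0,0,0],
  [0,0,20,0,0,0],
  [0,0,25,0,0,0],
  [0,0,25,0,0,0],
  [0,-10,25,0,0,0],
  [2,-20,20,0,0,0],
  [2,-25,12,0,0,-0.6],
  [3,-30,0,0,0,-0.6],
  [3,-30,0,0,0,-0.6],
  [3,-30,0,0,0,-0.6],
  [3,-30,0,0,0,-0.4],
  [3,-30,0,0,0,0],
  [3,-30,0,0,0,0],
  [3,-30,0,0,0,0],
  [3,-30,0,0,0,0],
  [2.6,-30,0,0,0,0],
  [0,-25,0,0,0,0],
  [0,-20,0,0,0,0],
  [0,0,0,0,0,0],
  [0,0,0,0,0,0],
])

```text
clock: 12.03
position: [513.6, -209.0, 168.2]
ee_rot: [0.013, 1.0, 0.0, -0.002]
contact_force: [0.7, 0.1, -2.6]
gripper_width: 42.8
grasp_force: 62.2
```

```bash
python3 -c "
from h import *
delta((515.5,-287.7,49),88.6)"
```

```text
d [   1.9  -78.7 -119.2] turn [-0.01 -0.05  0.02] pos [ 513.6 -209.   168.2] g 42.8 62.2
```

play_rows([
  [0.9,-25,0,0,0,0],
  [0.5,-30,0,0,0,0],
  [0.5,-23.7,0,0,0,0],
  [0,0,0,0,0,0],
  [0,0,-25,0,0,0],
  [0,0,-25,0,0,0],
  [0,0,-25,0,0,0],
  [0,0,-20,0,0,0],
  [0,0,-10,0,0,0],
  [0,0,-6,0,0,0],
  [0,0,-4,0,0,0],
  [0,0,-3,0,0,0],
  [0,0,0,0,0,0],
  [0,0,0,0,0,0],
])

```text
clock: 13.2
position: [518.2, -282.1, 51.2]
ee_rot: [0.011, 1.0, 0.002, -0.001]
contact_force: [4.0, 18.5, 1.0]
gripper_width: 42.7
grasp_force: 69.3
```

play_rows([
  [0,3,10,0,0,0],
  [0,4,5,0,0,0],
  [0,4,0,0,0,0],
  [0,0,0,0,0,0],
])

```text
clock: 13.53
position: [516.6, -275.2, 66.0]
ee_rot: [0.012, 1.0, -0.0, -0.001]
contact_force: [-0.2, -0.1, -2.4]
gripper_width: 42.5
grasp_force: 68.8
```

```bash
python3 -c "
from h import *
print(read_state()['contact_force'],read_state()['wrist_torque'])
delta((515.5,-277,49),88.6)
grab('top','t2.png');grab('side','s2.png')
a=cv2.imread('pics/t2.png')[120:260,250:450];b=cv2.imread('pics/s2.png')[70:210,180:380]
cv2.imwrite('pics/m2.png',cv2.resize(np.hstack([a,b]),(800,280),interpolation=cv2.INTER_CUBIC))"
```

```text
[-0.21566609 -0.09273624 -2.4275348 ] [0.01033188 0.06659624 0.02645994]
d [ -1.1  -1.8 -17. ] turn [ 0.   -0.03 -0.01] pos [ 516.6 -275.2   66. ] g 42.5 68.8
```

View pics/m2.png

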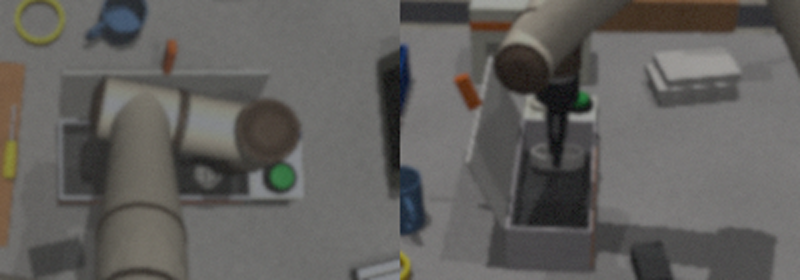

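The housing is held level over the tank's right end. I'll lower it.

play_rows([
  [-0.5,0,-8,0,0,0],
  [-0.5,0,-4,0,0,0],
  [0,0,-3,0,0,0],
  [0,0,-1.5,0,0,0],
  [0,0,0,0,0,0],
  [0,0,0,0,0,0],
])

```text
clock: 14.13
position: [514.2, -276.1, 49.0]
ee_rot: [0.012, 1.0, 0.0, -0.003]
contact_force: [-3.3, 0.9, 7.0]
gripper_width: 42.8
grasp_force: 69.8
```

play_rows([
  [0,0,0,0,0,0],
  [0,0,0,0,0,0],
  [0,0,0,0,0,0],
  [0,0,0,0,0,0],
  [0,0,10,0,0,0],
  [0,0,20,0,0,0],
  [0,0,25,0,0,0],
  [0,0,25,0,0,0],
  [0,0,30,0,0,0],
  [0,0,30,0,0,0],
  [0,0,0,0,0,0],
], gripper=0.64)

```text
clock: 15.05
position: [518.7, -277.4, 196.5]
ee_rot: [0.011, 1.0, -0.003, 0.004]
contact_force: [0.6, -0.5, 1.4]
gripper_width: 54.9
grasp_force: 0.0
```

```bash
python3 -c "
from h import *
t=grab('top');s=grab('side')
for d in(t,s):
    for h in housings(d,24): print(h)
delta((628.4,142.4,130),105.6)"
```

```text
(array([640.4, 284.5]), 0.2, array([94., 49.]), array([190.8, 170. ]))
(array([626.8, 141.9]), 17.1, array([97., 48.]), array([231.3, 172.6]))
(array([502.8, 303.1]), -16.1, array([94., 50.]), array([185.7, 209. ]))
(array([629.7, 142.8]), 14.4, array([93., 49.]), array([215.5, 234.7]))
(array([644.2, 286.1]), 5.7, array([91., 49.]), array([205.3, 272. ]))
(array([504.6, 303.7]), -16.1, array([93., 48.]), array([256.4, 278.4]))
d [112.5 418.4 -60.9] turn [0.01 0.   2.83] pos [ 515.9 -276.   190.9] g 54.5 0.0
```

play_rows([
  [0,20,0,0,0,0],
  [0,30,0,0,0,0],
  [0,30,0,0,0,0],
  [0,30,0,0,0,0],
  [0,30,0,0,0,0],
  [0,30,0,0,0,0],
  [0,30,0,0,0,0],
  [0,30,0,0,0,0],
  [0,30,0,0,0,0],
  [0,30,0,0,0,0.5],
  [12,28,-10,0,0,0.5],
  [20,25,-10,0,0,0.5],
  [20,25,-10,0,0,0.5],
  [20,20,-10,0,0,0.5],
  [20,18,-10,0,0,0.33],
  [20,12,-10,0,0,0],
  [0,0,0,0,0,0],
  [0,0,0,0,0,0],
  [0,0,0,0,0,0],
], gripper=0.75)

```text
clock: 16.73
position: [626.3, 141.6, 127.5]
ee_rot: [-0.136, 0.991, -0.001, -0.004]
contact_force: [-1.3, -0.2, 0.2]
gripper_width: 64.0
grasp_force: 0.0
```

```bash
python3 -c "
from h import *
delta((628.4,142.4,33.5),105.6)"
```

```text
d [  2.1   0.8 -94. ] turn [ 0.02 -0.07  0.  ] pos [626.3 141.6 127.5] g 64.0 0.0
```

play_rows([
  [2,0.8,-20,0,-0.07,0],
  [0,0,-20,0,0,0],
  [0,0,-20,0,0,0],
  [0,0,-14,0,0,0],
  [0,0,-10,0,0,0],
  [0,0,-10,0,0,0],
  [0,0,0,0,0,0],
  [0,0,0,0,0,0],
])

```text
clock: 17.4
position: [629.2, 142.7, 34.9]
ee_rot: [-0.136, 0.991, -0.001, 0.002]
contact_force: [-0.1, -0.3, 0.5]
gripper_width: 64.1
grasp_force: 0.0
```

play_rows([
  [0,0,0,0,0,0],
  [0,0,0,0,0,0],
  [0,0,0,0,0,0],
  [0,0,0,0,0,0],
  [0,0,0,0,0,0],
  [0,0,0,0,0,0],
  [0,0,0,0,0,0],
  [0,0,0,0,0,0],
], gripper=0)

```text
clock: 18.07
position: [630.1, 143.3, 36.2]
ee_rot: [-0.136, 0.991, -0.001, 0.003]
contact_force: [-0.2, -0.4, 6.6]
gripper_width: 42.4
grasp_force: 64.2
```

```bash
python3 -c "
from h import *
import numpy as np
a=np.radians(-1.41);R=np.array([[np.cos(a),-np.sin(a)],[np.sin(a),np.cos(a)]]);o=np.array([517,-224.7])
for y in(-52,18,88,158):print(y,(R@(0,y)+o).round(1))
delta((517.5,-207,170),88.6)"
```

```text
-52 [ 515.7 -276.7]
18 [ 517.4 -206.7]
88 [ 519.2 -136.7]
158 [520.9 -66.7]
d [-112.6 -350.3  133.8] turn [ 0.01  0.05 -2.84] pos [630.1 143.3  36.2] g 42.4 64.2
```

play_rows([
  [0,0,10,0,0,0],
  [0,0,20,0,0,0],
  [0,0,25,0,0,0],
  [-10,0,25,0,0,0],
  [-20,-10,25,0,0,-0.5],
  [-20,-10,20,0,0,-0.5],
  [-20,-10,9,0,0.05,-0.5],
  [-20,-20,0,0,0,-0.5],
  [-15,-25,0,0,0,-0.5],
  [-7.5,-30,0,0,0,-0.34],
  [0,-30,0,0,0,0],
  [0,-30,0,0,0,0],
  [0,-30,0,0,0,0],
  [0,-30,0,0,0,0],
  [0,-30,0,0,0,0],
  [0,-30,0,0,0,0],
  [0,-25,0,0,0,0],
  [0,-25,0,0,0,0],
  [0,-15,0,0,0,0],
  [0,0,0,0,0,0],
])

```text
clock: 19.73
position: [515.8, -209.4, 168.1]
ee_rot: [0.014, 1.0, -0.0, -0.002]
contact_force: [0.5, 0.7, -2.6]
gripper_width: 42.5
grasp_force: 63.2
```

play_rows([
  [0,0,0,0,0,0],
  [0,0,0,0,0,0],
])

```text
clock: 19.9
position: [516.2, -206.6, 168.3]
ee_rot: [0.013, 1.0, -0.0, -0.002]
contact_force: [0.6, -0.3, -2.9]
gripper_width: 42.7
grasp_force: 63.2
```

```bash
python3 -c "
from h import *
delta((517.4,-206.7,53),88.6)"
```

```text
d [ 1.200e+00 -1.000e-01 -1.153e+02] turn [ 0.   -0.03  0.01] pos [ 516.2 -206.6  168.3] g 42.7 63.2
```

play_rows([
  [1.2,0,-20,0,0,0],
  [0,0,-25,0,0,0],
  [0,0,-25,0,0,0],
  [0,0,-20,0,0,0],
  [0,0,-12,0,0,0],
  [0,0,-6,0,0,0],
  [0,0,-4,0,0,0],
  [0,0,-3,0,0,0],
  [0,0,-1.5,0,0,0],
  [0,0,0,0,0,0],
  [0,0,0,0,0,0],
])

```text
clock: 20.82
position: [518.4, -207.1, 52.9]
ee_rot: [0.012, 1.0, -0.001, -0.0]
contact_force: [-0.6, 1.4, -3.3]
gripper_width: 42.4
grasp_force: 63.2
```

play_rows([
  [0,0,-1.5,0,0,0],
  [0,0,-1,0,0,0],
  [0,0,0,0,0,0],
  [0,0,0,0,0,0],
])

```text
clock: 21.15
position: [518.5, -207.2, 52.2]
ee_rot: [0.012, 1.0, -0.001, -0.0]
contact_force: [-4.2, 2.7, 9.8]
gripper_width: 42.9
grasp_force: 64.7
```

On the floor, so I'll release it and go to the next.

play_rows([
  [0,0,0,0,0,0],
  [0,0,0,0,0,0],
  [0,0,0,0,0,0],
  [0,0,0,0,0,0],
  [0,0,10,0,0,0],
  [0,0,20,0,0,0],
  [0,0,25,0,0,0],
  [0,0,25,0,0,0],
  [0,0,30,0,0,0],
  [0,0,30,0,0,0],
  [0,0,0,0,0,0],
  [0,0,0,0,0,0],
], gripper=0.64)

```text
clock: 22.15
position: [519.0, -207.3, 192.4]
ee_rot: [0.012, 1.0, -0.001, 0.002]
contact_force: [-0.4, -0.4, -0.5]
gripper_width: 54.4
grasp_force: 0.0
```

```bash
python3 -c "
from h import *
t=grab('top');s=grab('side')
for d in(t,s):
    for h in housings(d,24): print(h)
delta((503.8,303.4,130),73.8)"
```

```text
(array([640.4, 285.3]), 5.0, array([95., 49.]), array([190.8, 170. ]))
(array([502.9, 303.3]), -16.1, array([94., 49.]), array([185.6, 208.9]))
(array([ 515.7, -302.5]), 1.9, array([94., 51.]), array([257.8, 149. ]))
(array([644.1, 287.5]), 2.0, array([92., 49.]), array([205.1, 272. ]))
(array([505.1, 303.5]), -16.1, array([95., 48.]), array([256.4, 278.4]))
d [-13.5 510.4 -59.4] turn [ 0.   -0.03 -2.46] pos [ 517.3 -207.   189.4] g 54.8 0.0
```

play_rows([
  [0,20,0,0,0,0],
  [0,30,0,0,0,0],
  [0,30,0,0,0,0],
  [0,30,0,0,0,0],
  [0,30,0,0,0,0],
  [0,30,0,0,0,0],
  [-1,30,0,0,0,0],
  [-1,30,0,0,0,0],
  [-1,30,0,0,0,-0.5],
  [-1,30,0,0,0,-0.5],
  [-1,30,0,0,0,-0.5],
  [-1,30,0,0,0,-0.5],
  [-2,30,-10,0,0,-0.46],
  [-2,30,-10,0,0,0],
  [-2,30,-10,0,0,0],
  [-1.4,30,-10,0,0,0],
  [0,25,-10,0,0,0],
  [0,15.4,-10,0,0,0],
  [0,0,0,0,0,0],
  [0,0,0,0,0,0],
], gripper=0.75)

```text
clock: 23.92
position: [503.7, 302.9, 127.7]
ee_rot: [0.14, 0.99, -0.002, -0.003]
contact_force: [0.7, -0.1, 0.8]
gripper_width: 63.8
grasp_force: 0.0
```

```bash
python3 -c "
from h import *
delta((503.9,303.4,34),73.8)"
```

```text
d [  0.2   0.5 -93.7] turn [ 0.03 -0.05 -0.01] pos [503.7 302.9 127.7] g 63.8 0.0
```

play_rows([
  [0,0.5,-20,0,-0.05,0],
  [0,0,-20,0,0,0],
  [0,0,-20,0,0,0],
  [0,0,-14,0,0,0],
  [0,0,-10,0,0,0],
  [0,0,-10,0,0,0],
  [0,0,0,0,0,0],
  [0,0,0,0,0,0],
])

```text
clock: 24.58
position: [504.8, 303.3, 35.7]
ee_rot: [0.141, 0.99, -0.0, 0.001]
contact_force: [0.0, 0.6, 0.4]
gripper_width: 64.1
grasp_force: 0.0
```

play_rows([
  [0,0,0,0,0,0],
  [0,0,0,0,0,0],
  [0,0,0,0,0,0],
  [0,0,0,0,0,0],
  [0,0,0,0,0,0],
  [0,0,0,0,0,0],
  [0,0,0,0,0,0],
  [0,0,0,0,0,0],
], gripper=0)

```text
clock: 25.25
position: [505.2, 304.4, 37.0]
ee_rot: [0.141, 0.99, 0.001, 0.002]
contact_force: [-0.3, -0.2, 5.3]
gripper_width: 42.2
grasp_force: 63.7
```

```bash
python3 -c "
from h import *
delta((519.2,-136.7,170),88.6)"
```

```text
d [  14.  -441.1  133. ] turn [-0.01  0.04  2.46] pos [505.2 304.4  37. ] g 42.2 63.7
```

play_rows([
  [0,0,10,0,0,0],
  [0,0,20,0,0,0],
  [0,0,25,0,0,0],
  [0,0,25,0,0,0],
  [0,-10,25,0,0,0.5],
  [0,-20,20,0,0,0.5],
  [1,-30,8,0,0.04,0.5],
  [1,-30,0,0,0,0.5],
  [1,-30,0,0,0,0.46],
  [1,-30,0,0,0,0],
  [1,-30,0,0,0,0],
  [1,-30,0,0,0,0],
  [1,-30,0,0,0,0],
  [1,-30,0,0,0,0],
  [1,-30,0,0,0,0],
  [1,-30,0,0,0,0],
  [1,-30,0,0,0,0],
  [1,-30,0,0,0,0],
  [1,-30,0,0,0,0],
  [1,-21,0,0,0,0],
])

```text
clock: 26.92
position: [517.6, -139.2, 168.5]
ee_rot: [0.013, 1.0, 0.0, -0.001]
contact_force: [0.1, 0.9, -1.1]
gripper_width: 42.5
grasp_force: 62.8
```

play_rows([
  [0,0,0,0,0,0],
  [0,0,0,0,0,0],
  [0,0,0,0,0,0],
])

```text
clock: 27.17
position: [518.1, -136.9, 168.4]
ee_rot: [0.013, 1.0, 0.0, -0.001]
contact_force: [-0.3, -0.0, -2.1]
gripper_width: 42.6
grasp_force: 62.8
```

```bash
python3 -c "
from h import *
delta((519.2,-136.7,53),88.6)"
```

```text
d [   1.1    0.2 -115.4] turn [-0.   -0.02  0.01] pos [ 518.1 -136.9  168.4] g 42.6 62.8
```

play_rows([
  [1,0,-20,0,0,0],
  [0,0,-25,0,0,0],
  [0,0,-25,0,0,0],
  [0,0,-20,0,0,0],
  [0,0,-12,0,0,0],
  [0,0,-6,0,0,0],
  [0,0,-4,0,0,0],
  [0,0,-3,0,0,0],
  [0,0,-2,0,0,0],
  [0,0,-1,0,0,0],
  [0,0,0,0,0,0],
  [0,0,0,0,0,0],
])

```text
clock: 28.17
position: [520.1, -136.7, 53.0]
ee_rot: [0.012, 1.0, -0.0, 0.0]
contact_force: [-2.8, 3.2, 7.8]
gripper_width: 42.6
grasp_force: 64.0
```

play_rows([
  [0,0,0,0,0,0],
  [0,0,0,0,0,0],
  [0,0,0,0,0,0],
  [0,0,0,0,0,0],
  [0,0,10,0,0,0],
  [0,0,20,0,0,0],
  [0,0,25,0,0,0],
  [0,0,25,0,0,0],
  [0,0,30,0,0,0],
  [0,0,30,0,0,0],
  [0,0,0,0,0,0],
  [0,0,0,0,0,0],
], gripper=0.64)

```text
clock: 29.17
position: [520.6, -137.3, 193.3]
ee_rot: [0.012, 1.0, -0.0, 0.002]
contact_force: [0.0, 0.2, 1.4]
gripper_width: 54.3
grasp_force: 0.0
```

```bash
python3 -c "
from h import *
t=grab('top');s=grab('side')
for d in(t,s):
    for h in housings(d,24): print(h)
delta((642.2,286.2,130),92.5)"
```

```text
(array([640.9, 285.1]), 5.5, array([94., 49.]), array([190.8, 169.9]))
(array([ 511.5, -280.1]), -3.6, array([85., 46.]), array([353. , 202.3]))
(array([ 515.7, -302.5]), 1.9, array([94., 51.]), array([258.8, 149.7]))
(array([ 518.8, -231.1]), 1.9, array([95., 54.]), array([257., 160.]))
(array([644.2, 286.5]), 5.0, array([91., 49.]), array([205.3, 272. ]))
d [123.3 423.4 -60.4] turn [ 0.   -0.02  0.66] pos [ 518.9 -137.2  190.4] g 55.0 0.0
```

play_rows([
  [0,20,0,0,0,0],
  [0,30,0,0,0,0],
  [0,30,0,0,0,0],
  [0,30,0,0,0,0],
  [0,30,0,0,0,0],
  [0,30,0,0,0,0],
  [5,30,0,0,0,0],
  [12,30,0,0,0,0.3],
  [15,30,0,0,0,0.3],
  [15,30,0,0,0,0.3],
  [15,30,-10,0,0,0],
  [15,30,-10,0,0,0],
  [15,30,-10,0,0,0],
  [15,20,-10,0,0,0],
  [10,15,-10,0,0,0],
  [6.3,8,-10,0,0,0],
  [0,0,0,0,0,0],
  [0,0,0,0,0,0],
  [0,0,0,0,0,0],
], gripper=0.75)

```text
clock: 30.85
position: [642.4, 284.8, 130.5]
ee_rot: [-0.034, 0.999, -0.001, -0.001]
contact_force: [-0.4, 1.2, 0.0]
gripper_width: 63.9
grasp_force: 0.0
```

```bash
python3 -c "
from h import *
delta((642.3,285.8,34),94)"
```

```text
d [ -0.1   1.  -96.5] turn [ 0.01 -0.02  0.01] pos [642.4 284.8 130.5] g 63.9 0.0
```

play_rows([
  [0,0.5,-20,0,0,0],
  [0,0,-20,0,0,0],
  [0,0,-20,0,0,0],
  [0,0,-16,0,0,0],
  [0,0,-10,0,0,0],
  [0,0,-10,0,0,0],
  [0,0,0,0,0,0],
  [0,0,0,0,0,0],
])

```text
clock: 31.52
position: [643.1, 286.0, 35.1]
ee_rot: [-0.035, 0.999, -0.0, -0.001]
contact_force: [0.1, 0.4, 0.5]
gripper_width: 64.4
grasp_force: 0.0
```

play_rows([
  [0,0,0,0,0,0],
  [0,0,0,0,0,0],
  [0,0,0,0,0,0],
  [0,0,0,0,0,0],
  [0,0,0,0,0,0],
  [0,0,0,0,0,0],
  [0,0,0,0,0,0],
  [0,0,0,0,0,0],
], gripper=0)

```text
clock: 32.18
position: [643.8, 286.9, 36.5]
ee_rot: [-0.035, 0.999, 0.0, 0.001]
contact_force: [-0.7, 0.2, 6.2]
gripper_width: 42.4
grasp_force: 64.8
```

```bash
python3 -c "
from h import *
delta((520.9,-66.7,170),88.6)"
```

```text
d [-122.9 -353.6  133.5] turn [-0.01  0.01 -0.9 ] pos [643.8 286.9  36.5] g 42.4 64.8
```

play_rows([
  [0,0,10,0,0,0],
  [0,0,20,0,0,0],
  [0,0,25,0,0,0],
  [0,0,25,0,0,0],
  [-10,-10,25,0,0,-0.3],
  [-15,-20,20,0,0,-0.3],
  [-15,-30,8,0,0,-0.3],
  [-15,-30,0,0,0,0],
  [-15,-30,0,0,0,0],
  [-15,-30,0,0,0,0],
  [-15,-30,0,0,0,0],
  [-15,-30,0,0,0,0],
  [-7,-30,0,0,0,0],
  [0,-30,0,0,0,0],
  [0,-30,0,0,0,0],
  [0,-30,0,0,0,0],
  [0,-23.6,0,0,0,0],
  [0,0,0,0,0,0],
  [0,0,0,0,0,0],
  [0,0,0,0,0,0],
])

```text
clock: 33.85
position: [520.4, -67.3, 167.4]
ee_rot: [0.013, 1.0, -0.0, -0.001]
contact_force: [0.2, -0.9, -1.8]
gripper_width: 42.8
grasp_force: 63.9
```

```bash
python3 -c "
from h import *
delta((520.9,-66.7,53),88.6)"
```

```text
d [   0.5    0.6 -114.4] turn [ 0.   -0.02  0.01] pos [520.4 -67.3 167.4] g 42.8 63.9
```

play_rows([
  [0,0.5,-20,0,0,0],
  [0,0,-25,0,0,0],
  [0,0,-25,0,0,0],
  [0,0,-20,0,0,0],
  [0,0,-12,0,0,0],
  [0,0,-6,0,0,0],
  [0,0,-4,0,0,0],
  [0,0,-2,0,0,0],
  [0,0,-1.5,0,0,0],
  [0,0,-1,0,0,0],
  [0,0,0,0,0,0],
  [0,0,0,0,0,0],
])

```text
clock: 34.85
position: [521.5, -66.3, 65.3]
ee_rot: [0.007, 1.0, -0.001, 0.002]
contact_force: [-34.8, 2.0, 92.5]
gripper_width: 42.6
grasp_force: 99.4
```

play_rows([
  [0,0,25,0,0,0],
  [0,0,20,0,0,0],
  [0,0,20,0,0,0],
  [0,0,0,0,0,0],
  [0,0,0,0,0,0],
])

```text
clock: 35.27
position: [521.4, -65.7, 117.1]
ee_rot: [0.012, 1.0, 0.0, 0.001]
contact_force: [-0.6, 0.3, -3.1]
gripper_width: 42.6
grasp_force: 64.0
```

```bash
python3 -c "
from h import *
delta((520.9,-66.7,53),88.6)
grab('top','t3.png');grab('side','s3.png')
a=cv2.imread('pics/t3.png')[120:260,250:450];b=cv2.imread('pics/s3.png')[70:210,180:380]
cv2.imwrite('pics/m3.png',cv2.resize(np.vstack([a,b])[:, :],(800,1120),interpolation=cv2.INTER_CUBIC)[520:])"
```

```text
d [ -0.5  -1.  -64.1] turn [-0.    0.01 -0.01] pos [521.4 -65.7 117.1] g 42.6 64.0
```

View pics/m3.png

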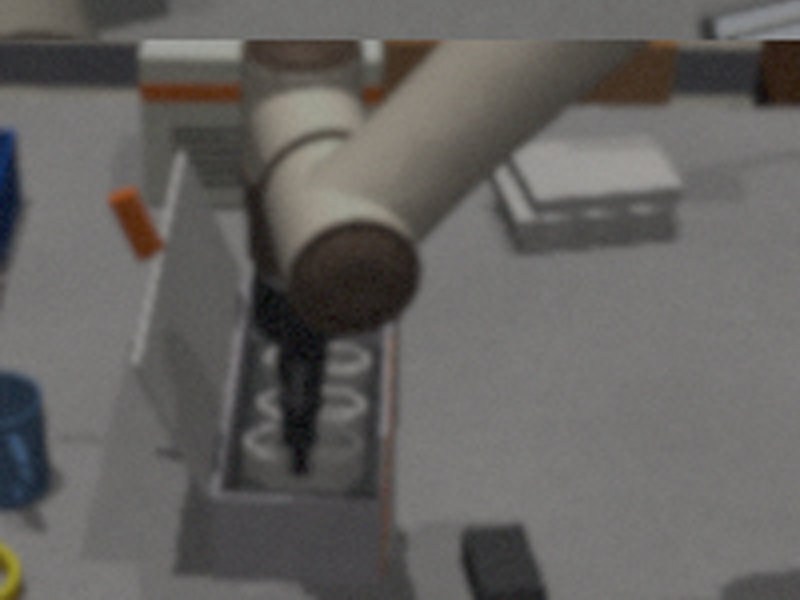

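The held housing is still level. I'll raise it and move aside so I can see what is in the slot.

play_rows([
  [0,0,25,0,0,0],
  [0,0,25,0,0,0],
  [0,20,10,0,0,0],
  [0,30,0,0,0,0],
  [0,30,0,0,0,0],
  [0,30,0,0,0,0],
  [0,30,0,0,0,0],
  [0,30,0,0,0,0],
  [0,0,0,0,0,0],
])

```text
clock: 36.12
position: [520.8, 107.4, 174.2]
ee_rot: [0.01, 1.0, -0.0, -0.002]
contact_force: [-0.2, -0.6, -1.7]
gripper_width: 42.6
grasp_force: 63.9
```

```bash
python3 -c "
from h import *
delta((520.9,-66.7,53),88.6)
t=grab('top','t4.png');s=grab('side','s4.png')
for d in (t,s):
  for h in housings(d,44): print(h)
a=cv2.imread('pics/t4.png')[165:235,270:410];b=cv2.imread('pics/s4.png')[95:215,215:305]
b=cv2.resize(b,None,fx=4,fy=4,interpolation=cv2.INTER_CUBIC);a=cv2.resize(a,None,fx=3,fy=3,interpolation=cv2.INTER_CUBIC)
c=np.zeros((480,780,3),np.uint8);c[:,:360]=b;c[:210,360:]=a
cv2.imwrite('pics/m4.png',c)"
```

```text
d [ 1.000e-01 -1.741e+02 -1.212e+02] turn [ 0.01 -0.03 -0.04] pos [520.8 107.4 174.2] g 42.6 63.9
(array([ 518.3, -137.3]), -2.5, array([94., 45.]), array([312.4, 200.4]))
(array([ 514.7, -206.3]), -2.9, array([91., 45.]), array([332.6, 200.8]))
(array([ 512.8, -275.5]), -3.4, array([91., 45.]), array([352.6, 200.9]))
```

View pics/m4.png

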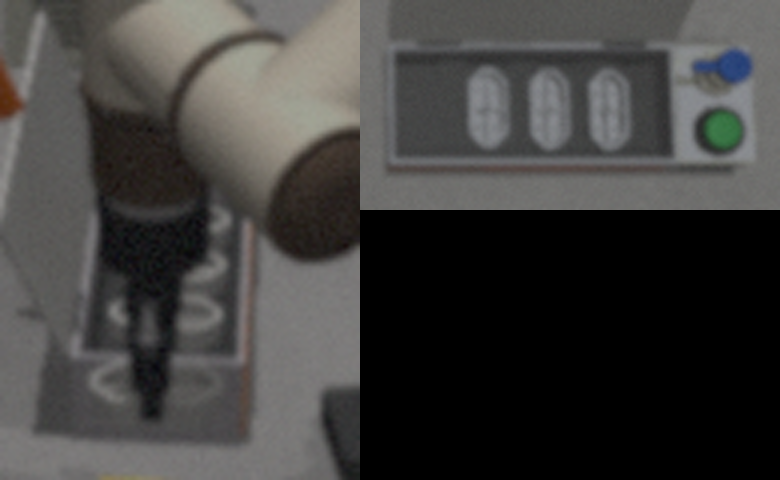

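The top crop shows the three housings flat in the tank, at y of about -276, -206 and -137. The fourth descent was blocked by the finger knuckles on the left rim. I'll make room by nudging the third housing toward -y with the held housing, working from above the rim.

play_rows([
  [0,-20,0,0,0,0],
  [0,-30,0,0,0,0],
  [0,-30,0,0,0,0],
  [0,-30,0,0,0,0],
  [0,-30,0,0,0,0],
  [0,-30,0,0,0,0],
  [0,-12.5,-20,0,0,0],
  [0,0,-25,0,0,0],
  [0,0,-25,0,0,0],
  [0,0,-20,0,0,0],
  [0,0,-10,0,0,0],
  [0,0,-4,0,0,0],
  [0,0,0,0,0,0],
  [0,0,0,0,0,0],
])

```text
clock: 37.38
position: [521.5, -79.5, 72.7]
ee_rot: [0.012, 1.0, -0.0, -0.0]
contact_force: [-1.1, -0.8, -2.0]
gripper_width: 42.6
grasp_force: 63.8
```

play_rows([
  [0,2.5,-2,0,0,0],
  [0,0,-2,0,0,0],
  [0,0,-1,0,0,0],
  [0,0,0,0,0,0],
  [0,0,0,0,0,0],
])

```text
clock: 37.8
position: [520.9, -76.7, 67.4]
ee_rot: [0.012, 1.0, -0.0, -0.001]
contact_force: [0.2, 0.9, -3.0]
gripper_width: 42.4
grasp_force: 63.9
```

play_rows([
  [0,-3,0,0,0,0],
  [0,-3,0,0,0,0],
  [0,-3,0,0,0,0],
  [0,-3,0,0,0,0],
  [0,0,0,0,0,0],
])

```text
clock: 38.22
position: [521.1, -89.4, 67.4]
ee_rot: [0.013, 1.0, -0.0, -0.0]
contact_force: [0.0, -0.4, -0.6]
gripper_width: 42.5
grasp_force: 64.2
```

play_rows([
  [0,-3,0,0,0,0],
  [0,-3,0,0,0,0],
  [0,-3,0,0,0,0],
  [0,0,0,0,0,0],
  [0,0,0,0,0,0],
])

```text
clock: 38.63
position: [521.2, -98.2, 67.4]
ee_rot: [0.012, 1.0, -0.0, -0.0]
contact_force: [0.9, -0.6, 0.5]
gripper_width: 42.6
grasp_force: 65.2
```

```bash
python3 -c "
from h import *
print(read_state()['contact_force'])
s=grab('side','s5.png');t=grab('top','t5.png')
for d in (t,s):
  for h in housings(d,44): print(h)
b=cv2.imread('pics/s5.png')[100:200,215:305];a=cv2.imread('pics/t5.png')[165:235,270:410]
b=cv2.resize(b,None,fx=5,fy=5,interpolation=cv2.INTER_CUBIC)
a=cv2.resize(a,None,fx=2.4,fy=2.4,interpolation=cv2.INTER_CUBIC)
c=np.zeros((500,450+336,3),np.uint8);c[:,:450]=b;c[:168,450:]=a
cv2.imwrite('pics/m5.png',c)"
```

```text
[ 0.94950255 -0.62028413  0.5238438 ]
(array([ 514.7, -206.2]), -3.2, array([91., 45.]), array([333.1, 201.5]))
(array([ 512.8, -275.5]), -3.4, array([91., 45.]), array([352.6, 200.9]))
```

View pics/m5.png

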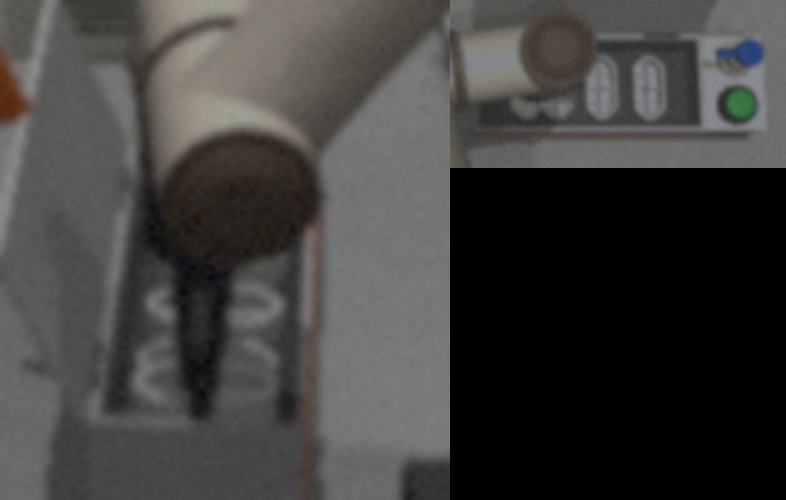

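```bash
python3 -c "
from h import *
for f in('t4.png','t5.png'):
  im=cv2.cvtColor(cv2.imread('pics/'+f),cv2.COLOR_BGR2GRAY).astype(int)
  print(f);print(im[206:212,295:325].mean(0).round().astype(int))
t=grab('top');print(plane(t,[(x,209) for x in (303,309,312,318)],44).round())"
```

```text
t4.png
[ 70  69  68  67  68  69  68  70  69  68  76  94 112 123 128 127 120 123
 129 130 127 120 113 106  93  77  70  67  66  66]
t5.png
[ 71  84  91  95  94  92  90  89  87  84  81  74  74  78  81  87  91  96
  94  97 106 113 112 108 101  95  82  73  68  66]
[[ 490. -103.   44.]
 [ 489. -124.   44.]
 [ 489. -134.   44.]
 [ 488. -155.   44.]]
```

Only about 5 mm of shift so far, so the held housing's side is doing the pushing. I'll push 15 mm more, then back off to the slot and go down.

play_rows([
  [0,-3,0,0,0,0],
  [0,-3,0,0,0,0],
  [0,-3,0,0,0,0],
  [0,-3,0,0,0,0],
  [0,-3,0,0,0,0],
  [0,0,0,0,0,0],
  [0,10,0,0,0,0],
  [0,10,0,0,0,0],
  [0,10,0,0,0,0],
  [0,0,0,0,0,0],
  [0,0,0,0,0,0],
  [0,0,0,0,0,0],
])

```text
clock: 39.78
position: [520.3, -82.4, 66.7]
ee_rot: [0.012, 1.0, -0.0, -0.001]
contact_force: [0.6, 0.1, -2.1]
gripper_width: 42.7
grasp_force: 63.9
```

```bash
python3 -c "
from h import *
delta((520,-82,53),88.6)
t=grab('top')
im=cv2.cvtColor(t['image'],cv2.COLOR_RGB2GRAY).astype(int)
print(im[206:212,293:333].mean(0).round().astype(int))"
```

```text
d [ -0.3   0.4 -13.7] turn [ 0.   -0.03 -0.  ] pos [520.3 -82.4  66.7] g 42.7 63.9
[ 93  92  90  85  82  82  80  78  73  70  65  57  53  50  50  49  50  53
  61  80  97 108 115 118 118 122 128 130 125 119 110 103  93  90 106 119
 125 124 118 118]
```

The third housing is now at y of about -158, still clear of its neighbour. I'll lower the fourth.

play_rows([
  [0,0,-3,0,0,0],
  [0,0,-3,0,0,0],
  [0,0,-3,0,0,0],
  [0,0,-2,0,0,0],
  [0,0,0,0,0,0],
  [0,0,0,0,0,0],
])

```text
clock: 40.33
position: [520.7, -83.0, 55.9]
ee_rot: [0.013, 1.0, -0.0, -0.001]
contact_force: [0.5, -1.4, -3.0]
gripper_width: 42.7
grasp_force: 63.9
```

play_rows([
  [0,0,-1.5,0,0,0],
  [0,0,-1.5,0,0,0],
  [0,0,0,0,0,0],
  [0,0,0,0,0,0],
])

```text
clock: 40.67
position: [520.8, -82.8, 53.1]
ee_rot: [0.012, 1.0, -0.0, -0.001]
contact_force: [0.1, -0.3, -2.1]
gripper_width: 42.4
grasp_force: 63.9
```

play_rows([
  [0,0,-1,0,0,0],
  [0,0,-1,0,0,0],
  [0,0,0,0,0,0],
  [0,0,0,0,0,0],
])

```text
clock: 41.0
position: [521.0, -82.8, 52.5]
ee_rot: [0.012, 1.0, -0.0, -0.0]
contact_force: [-2.3, 0.7, 6.4]
gripper_width: 42.7
grasp_force: 64.9
```

play_rows([
  [0,0,0,0,0,0],
  [0,0,0,0,0,0],
  [0,0,0,0,0,0],
  [0,0,0,0,0,0],
  [0,0,10,0,0,0],
  [0,0,20,0,0,0],
  [0,0,25,0,0,0],
  [0,0,25,0,0,0],
  [0,0,30,0,0,0],
  [0,0,30,0,0,0],
  [-10,10,20,0,0,0],
  [-10,30,10,0,0,0],
  [-10,30,0,0,0,0],
  [-10,30,0,0,0,0],
  [-10,30,0,0,0,0],
  [-10,30,0,0,0,0],
  [-10,30,0,0,0,0],
  [0,0,0,0,0,0],
], gripper=0.62)

```text
clock: 42.5
position: [450.1, 111.0, 222.2]
ee_rot: [0.01, 1.0, 0.001, 0.0]
contact_force: [-0.6, 0.1, 0.5]
gripper_width: 53.1
grasp_force: 0.0
```

```bash
python3 -c "
from h import *
t=grab('top','t6.png');s=grab('side','s6.png')
for d in (t,s):
  for h in housings(d,44): print(h)
b=cv2.imread('pics/s6.png')[90:215,205:305];a=cv2.imread('pics/t6.png')[165:235,270:410]
b=cv2.resize(b,None,fx=4,fy=4,interpolation=cv2.INTER_CUBIC);a=cv2.resize(a,None,fx=2.8,fy=2.8,interpolation=cv2.INTER_CUBIC)
c=np.zeros((500,792,3),np.uint8);c[:,:400]=b;c[:196,400:]=a
cv2.imwrite('pics/m6.png',c)
delta((545,-386.4,190),88.6)"
```

```text
(array([519.8, -82.1]), -2.2, array([94., 45.]), array([296.6, 200.8]))
(array([ 512.8, -275.5]), -3.4, array([91., 45.]), array([352.6, 200.9]))
(array([ 516.7, -273. ]), 1.9, array([89., 50.]), array([257.7, 149.5]))
d [  94.3 -494.8  -31.8] turn [-0.   -0.   -0.02] pos [450.7 108.4 221.8] g 53.0 0.0
```

View pics/m6.png

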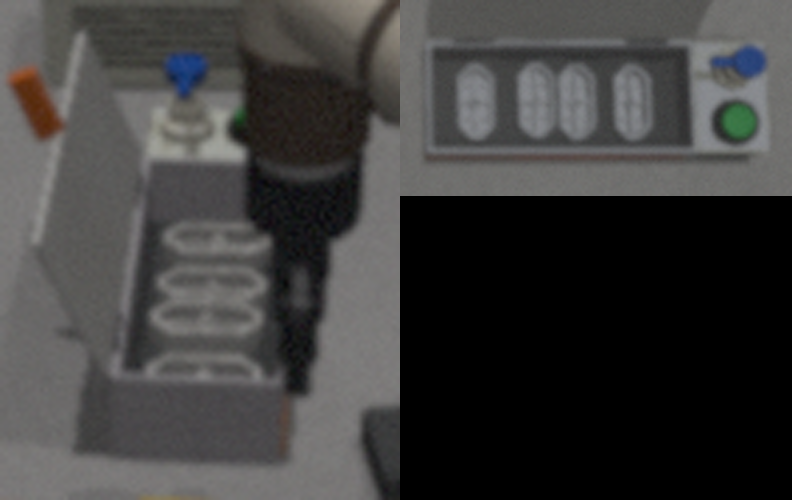

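All four housings lie flat with pockets up. Now the pump, pressed with the fingers shut.

play_rows([
  [0,-20,0,0,0,0],
  [0,-30,0,0,0,0],
  [0,-30,0,0,0,0],
  [0,-30,0,0,0,0],
  [0,-30,0,0,0,0],
  [0,-30,0,0,0,0],
  [5,-30,0,0,0,0],
  [5,-30,0,0,0,0],
  [5,-30,0,0,0,0],
  [5,-30,0,0,0,0],
  [5,-30,0,0,0,0],
  [5,-30,0,0,0,0],
  [5,-30,0,0,0,0],
  [10,-30,0,0,0,0],
  [10,-30,0,0,0,0],
  [10,-30,0,0,0,0],
  [14,-25,0,0,0,0],
  [15,0,0,0,0,0],
  [0,0,0,0,0,0],
  [0,0,0,0,0,0],
], gripper=0)

```text
clock: 44.27
position: [544.1, -388.9, 220.3]
ee_rot: [0.013, 1.0, 0.0, -0.001]
contact_force: [-0.0, 0.3, -0.1]
gripper_width: 0.4
grasp_force: 0.0
```

```bash
python3 -c "
from h import *
t=grab('top');s=grab('side')
for d in (t,s):
    H,S,V=hsv(d)
    print([(a,c.round(1)) for a,c,_ in comps((H>100)&(H<125)&(S>120),20) if a<150])
delta((545,-386.4,185),88.6)"
```

```text
[(np.int32(50), array([151.8,  88.8])), (np.int32(25), array([394.6, 188.3]))]
[(np.int32(60), array([251.1, 107.4]))]
d [  1.1   1.5 -36.1] turn [-0.   -0.02  0.01] pos [ 543.9 -387.9  221.1] g -0.1 0.0
```

play_rows([
  [1,1.5,-15,0,0,0],
  [0,0,-15,0,0,0],
  [0,0,-6,0,0,0],
  [0,0,-4,0,0,0],
  [0,0,-4,0,0,0],
  [0,0,-4,0,0,0],
  [0,0,0,0,0,0],
  [0,0,0,0,0,0],
])

```text
clock: 45.03
position: [545.6, -386.2, 174.2]
ee_rot: [0.012, 1.0, -0.0, -0.001]
contact_force: [-3.8, 3.1, 4.6]
gripper_width: 0.4
grasp_force: 2.5
```

play_rows([
  [0,0,-3,0,0,0],
  [0,0,-3,0,0,0],
  [0,0,-3,0,0,0],
  [0,0,0,0,0,0],
  [0,0,0,0,0,0],
])

```text
clock: 45.45
position: [546.0, -386.5, 165.9]
ee_rot: [0.012, 1.0, -0.001, -0.0]
contact_force: [-3.2, 1.9, 8.7]
gripper_width: -0.2
grasp_force: 3.8
```

play_rows([
  [0,0,-3,0,0,0],
  [0,0,-3,0,0,0],
  [0,0,-2,0,0,0],
  [0,0,0,0,0,0],
  [0,0,0,0,0,0],
])

```text
clock: 45.87
position: [546.0, -386.6, 159.1]
ee_rot: [0.012, 1.0, -0.001, -0.0]
contact_force: [-3.8, 3.6, 11.4]
gripper_width: 0.1
grasp_force: 5.4
```

play_rows([
  [0,0,-1,0,0,0],
  [0,0,-1,0,0,0],
  [0,0,0,0,0,0],
  [0,0,0,0,0,0],
])

```text
clock: 46.2
position: [546.0, -386.6, 159.0]
ee_rot: [0.012, 1.0, -0.001, 0.0]
contact_force: [-5.5, 6.5, 17.3]
gripper_width: 0.1
grasp_force: 8.5
```

The pump head reached its stop: z stayed at 159 while the force rose to 17 N. Next I'll lift off and go above the tab to lower the lid.

play_rows([
  [0,0,10,0,0,0],
  [0,0,25,0,0,0],
  [0,0,30,0,0,0],
  [0,0,35,0,0,0],
  [0,0,35,0,0,0],
  [0,0,37,0,0,0],
  [10,15,0,0,0.5,0],
  [15,22,0,0,0.5,0],
  [15,24,0,0,0.5,0],
  [15,24,0,0,0.5,0],
  [15,24,0,0,0.45,0],
  [15,24,0,0,0,0],
  [15,24,0,0,0,0],
  [15,24,0,0,0,0],
  [19,20,0,0,0,0],
  [0,0,0,0,0,0],
  [0,0,0,0,0,0],
  [0,0,0,0,0,0],
], gripper=0.6)

```text
clock: 47.7
position: [680.1, -185.5, 325.7]
ee_rot: [0.012, 0.992, -0.002, -0.129]
contact_force: [-0.5, -0.4, 0.6]
gripper_width: 51.4
grasp_force: 0.0
```

```bash
python3 -c "
from h import *
t=grab('top','t7.png');s=grab('side','s7.png')
print(proj(t,[[656.8,-184.5,233.4]]),proj(s,[[656.8,-184.5,233.4]]))
for d in (t,s):
    H,S,V=hsv(d)
    print([(a,c.round(1)) for a,c,_ in comps((H>2)&(H<16)&(S>140),25) if a<350])
st=read_state();print(st['position'],Rotation.from_quat(st['ee_rot']).as_matrix()[:,2])"
```

```text
[[334.36647404 147.21424664]] [[213.6744458  114.09810713]]
[(np.int32(138), array([458.2, 176. ]))]
[(np.int32(161), array([392.,  32.])), (np.int32(183), array([245.5,  83.1])), (np.int32(90), array([213.5, 115.4]))]
[ 679.49949313 -186.27671212  326.36428642] [-2.54597779e-01 -2.49443219e-04 -9.67047004e-01]
```

play_rows([
  [-3,1.5,-15,0,0,0],
  [-4,0,-15,0,0,0],
  [-4,0,-15,0,0,0],
  [-4,0,-15,0,0,0],
  [-4,0,-15,0,0,0],
  [-2.5,0,-12,0,0,0],
  [0,0,0,0,0,0],
  [0,0,0,0,0,0],
])

```text
clock: 48.47
position: [657.8, -184.8, 239.3]
ee_rot: [0.013, 0.992, -0.002, -0.129]
contact_force: [0.1, -0.1, -0.3]
gripper_width: 51.4
grasp_force: 0.0
```

play_rows([
  [0,0,0,0,0,0],
  [0,0,0,0,0,0],
  [0,0,0,0,0,0],
  [0,0,0,0,0,0],
  [0,0,0,0,0,0],
  [0,0,0,0,0,0],
  [0,0,0,0,0,0],
], gripper=0)

```text
clock: 49.05
position: [658.8, -184.6, 240.4]
ee_rot: [0.013, 0.992, -0.002, -0.127]
contact_force: [1.5, -5.0, 4.2]
gripper_width: 13.4
grasp_force: 59.7
```

Run:
```python
from h import *
st=read_state();z=Rotation.from_quat(st['ee_rot']).as_matrix()[:,2]
p=st['position'];g=np.array([p[0],p[2]])+6*z[[0,2]]-np.array([585,85.5])
a0=np.arctan2(-z[0],-z[2])   # pitch
rad=np.hypot(*g);ph0=np.arctan2(g[1],-g[0]);print('rad',rad,'lid',ph0-0.073,'pitch',np.degrees(a0))
N=38;ph=np.linspace(ph0,0.073+0.0,N+1);a=np.linspace(a0,np.radians(-35),N+1)
G=np.c_[-rad*np.cos(ph),rad*np.sin(ph)];t=G+6*np.c_[np.sin(a),np.cos(a)]
d=np.diff(t,axis=0).round(1);u=np.degrees(np.diff(a)[0])/6
print('u',u);print([[float(x),0.1,float(y)] for x,y in d[:19]]);print([[float(x),0.1,float(y)] for x,y in d[19:]])
```

```text
rad 165.68253178354502 lid 1.9493414572709544 pitch 14.651334547365277
u -0.2177690111726546
[[-7.9, 0.1, 3.5], [-8.0, 0.1, 3.1], [-8.2, 0.1, 2.7], [-8.3, 0.1, 2.3], [-8.4, 0.1, 1.9], [-8.5, 0.1, 1.5], [-8.6, 0.1, 1.0], [-8.6, 0.1, 0.6], [-8.6, 0.1, 0.1], [-8.6, 0.1, -0.3], [-8.6, 0.1, -0.7], [-8.6, 0.1, -1.2], [-8.5, 0.1, -1.6], [-8.4, 0.1, -2.0], [-8.3, 0.1, -2.5], [-8.1, 0.1, -2.9], [-8.0, 0.1, -3.3], [-7.8, 0.1, -3.7], [-7.6, 0.1, -4.1]]
[[-7.4, 0.1, -4.5], [-7.1, 0.1, -4.8], [-6.9, 0.1, -5.2], [-6.6, 0.1, -5.5], [-6.3, 0.1, -5.9], [-6.0, 0.1, -6.2], [-5.7, 0.1, -6.5], [-5.4, 0.1, -6.7], [-5.0, 0.1, -7.0], [-4.6, 0.1, -7.3], [-4.3, 0.1, -7.5], [-3.9, 0.1, -7.7], [-3.5, 0.1, -7.9], [-3.1, 0.1, -8.0], [-2.7, 0.1, -8.2], [-2.2, 0.1, -8.3], [-1.8, 0.1, -8.4], [-1.4, 0.1, -8.5], [-0.9, 0.1, -8.5]]
```

The grip is on the tab, which is at 1.95 rad. I'll swing the lid down.

play_rows([
  [-7.9,0.2,3.5,0,-0.22,0],
  [-8.0,0.2,3.1,0,-0.22,0],
  [-8.2,0.2,2.7,0,-0.22,0],
  [-8.3,0.2,2.3,0,-0.22,0],
  [-8.4,0.2,1.9,0,-0.22,0],
  [-8.5,0.2,1.5,0,-0.22,0],
  [-8.6,0.2,1.0,0,-0.22,0],
  [-8.6,0.2,0.6,0,-0.22,0],
  [-8.6,0.2,0.1,0,-0.22,0],
  [-8.6,0.2,-0.3,0,-0.22,0],
  [-8.6,0.2,-0.7,0,-0.22,0],
  [-8.6,0.2,-1.2,0,-0.22,0],
  [-8.5,0.2,-1.6,0,-0.22,0],
  [-8.4,0.2,-2.0,0,-0.22,0],
  [-8.3,0.2,-2.5,0,-0.22,0],
  [-8.1,0.2,-2.9,0,-0.22,0],
  [-8.0,0.2,-3.3,0,-0.22,0],
  [-7.8,0.2,-3.7,0,-0.22,0],
  [-7.6,0.2,-4.1,0,-0.22,0],
])

```text
clock: 50.63
position: [502.7, -180.7, 235.1]
ee_rot: [0.012, 0.996, -0.0, 0.094]
contact_force: [2.9, -5.8, 1.4]
gripper_width: 13.6
grasp_force: 59.9
```

play_rows([
  [-7.4,0.1,-4.5,0,-0.22,0],
  [-7.1,0.1,-4.8,0,-0.22,0],
  [-6.9,0.1,-5.2,0,-0.22,0],
  [-6.6,0.1,-5.5,0,-0.22,0],
  [-6.3,0.1,-5.9,0,-0.22,0],
  [-6.0,0.1,-6.2,0,-0.22,0],
  [-5.7,0.1,-6.5,0,-0.22,0],
  [-5.4,0.1,-6.7,0,-0.22,0],
  [-5.0,0.1,-7.0,0,-0.22,0],
  [-4.6,0.1,-7.3,0,-0.22,0],
  [-4.3,0.1,-7.5,0,-0.22,0],
  [-3.9,0.1,-7.7,0,-0.22,0],
  [-3.5,0.1,-7.9,0,-0.22,0],
  [-3.1,0.1,-8.0,0,-0.22,0],
  [-2.7,0.1,-8.2,0,-0.22,0],
  [0,0,0,0,0,0],
])

```text
clock: 51.97
position: [422.8, -178.8, 134.7]
ee_rot: [0.013, 0.965, 0.003, 0.261]
contact_force: [-0.1, -0.9, 1.9]
gripper_width: 13.2
grasp_force: 63.1
```

play_rows([
  [-2.2,0.1,-8.3,0,-0.22,0],
  [-1.8,0.1,-8,0,-0.22,0],
  [-1.4,0.1,-7,0,-0.22,0],
  [-0.9,0,-5,0,-0.22,0],
  [0,0,-3,0,0,0],
  [0,0,0,0,0,0],
  [0,0,0,0,0,0],
])

```text
clock: 52.55
position: [416.8, -178.7, 104.0]
ee_rot: [0.012, 0.952, 0.005, 0.304]
contact_force: [2.8, 4.0, 0.7]
gripper_width: 13.2
grasp_force: 63.9
```

play_rows([
  [0,0,-1,0,0,0],
  [0,0,-1,0,0,0],
  [0,0,0,0,0,0],
  [0,0,0,0,0,0],
])

```text
clock: 52.88
position: [416.6, -178.7, 102.1]
ee_rot: [0.012, 0.953, 0.005, 0.304]
contact_force: [2.2, 5.4, 1.9]
gripper_width: 12.9
grasp_force: 63.9
```

play_rows([
  [0,0,0,0,0,0],
  [0,0,0,0,0,0],
  [0,0,0,0,0,0],
  [0,0,0,0,0,0],
  [-8,0,12,0,0,0],
  [-10,0,15,0,0,0],
  [-14,0,20,0,0,0],
  [-14,0,20,0,0.7,0],
  [0,-10,25,0,0.7,0],
  [0,-20,20,0,0.7,0],
  [0,-25,0,0,0.7,0],
  [0,-25,0,0,0.7,0],
  [0,-25,0,0,0.7,0],
  [5,-25,0,0,0.7,0],
  [10,-25,0,0,0.7,0],
  [20,-25,0,0,0.3,0],
  [20,0,0,0,0,0],
  [20,0,0,0,0,0],
  [0,0,0,0,0,0],
  [0,0,0,0,0,0],
], gripper=0.6)

```text
clock: 54.55
position: [450.7, -359.2, 202.3]
ee_rot: [0.012, 1.0, 0.004, 0.016]
contact_force: [-0.8, -0.4, -0.2]
gripper_width: 50.9
grasp_force: 0.0
```

```bash
python3 -c "
from h import *
t=grab('top','t8.png');s=grab('side','s8.png')
a=cv2.imread('pics/t8.png')[150:260,260:440];b=cv2.imread('pics/s8.png')[90:215,205:305]
b=cv2.resize(b,None,fx=3.5,fy=3.5,interpolation=cv2.INTER_CUBIC);a=cv2.resize(a,None,fx=2.4,fy=2.4,interpolation=cv2.INTER_CUBIC)
c=np.zeros((437,790,3),np.uint8);c[:b.shape[0],:350]=b[:437];c[:264,350:350+432]=a
cv2.imwrite('pics/m8.png',c)
H,S,V=hsv(s)
print([(q,c.round(1)) for q,c,_ in comps((H>2)&(H<16)&(S>140),40) if q<200])
delta((481,-385.3,150),88.6)"
```

```text
[(np.int32(123), array([380.6,  75.5])), (np.int32(181), array([245.4,  83. ])), (np.int32(99), array([285.1, 152.4]))]
d [ 31.3 -26.2 -53. ] turn [-0.08  0.31  0.01] pos [ 449.7 -359.1  203. ] g 51.2 0.0
```

View pics/m8.png

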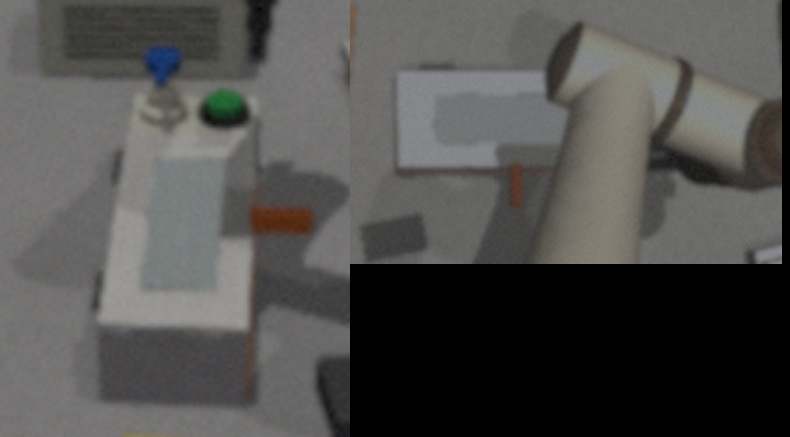

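The lid is shut: the tab centroid at (285.1,152.4) matches the start picture. Now the start button.

play_rows([
  [8,-6,0,0,0.15,0],
  [8,-7,0,0,0.16,0],
  [8,-7,0,0,0,0],
  [7.3,-6.2,0,0,0,0],
  [0,0,-20,0,0,0],
  [0,0,-20,0,0,0],
  [0,0,-13,0,0,0],
  [0,0,-8,0,0,0],
  [0,0,-4,0,0,0],
  [0,0,0,0,0,0],
  [0,0,0,0,0,0],
], gripper=0)

```text
clock: 55.57
position: [482.2, -385.8, 139.4]
ee_rot: [0.012, 1.0, 0.003, 0.001]
contact_force: [-0.1, 0.7, -0.5]
gripper_width: -0.2
grasp_force: 0.0
```

play_rows([
  [0,0,-3,0,0,0],
  [0,0,-3,0,0,0],
  [0,0,-3,0,0,0],
  [0,0,0,0,0,0],
  [0,0,0,0,0,0],
])

```text
clock: 55.98
position: [482.5, -385.9, 130.3]
ee_rot: [0.012, 1.0, 0.003, 0.001]
contact_force: [0.6, 0.8, 3.6]
gripper_width: -0.2
grasp_force: 1.7
```

play_rows([
  [0,0,-2,0,0,0],
  [0,0,-2,0,0,0],
  [0,0,-1,0,0,0],
  [0,0,0,0,0,0],
  [0,0,0,0,0,0],
])

```text
clock: 56.4
position: [482.5, -385.9, 126.1]
ee_rot: [0.012, 1.0, 0.003, 0.001]
contact_force: [-1.6, 0.8, 9.3]
gripper_width: -0.4
grasp_force: 4.4
```

play_rows([
  [0,0,-1,0,0,0],
  [0,0,-1,0,0,0],
  [0,0,0,0,0,0],
  [0,0,0,0,0,0],
])

```text
clock: 56.73
position: [482.5, -385.9, 125.9]
ee_rot: [0.012, 1.0, 0.003, 0.001]
contact_force: [-3.5, 5.1, 15.8]
gripper_width: -0.1
grasp_force: 8.3
```

The button is at its stop, with z held at 126 and 16 N. I'll retract, check and hand in.

play_rows([
  [0,0,10,0,0,0],
  [0,0,20,0,0,0],
  [0,0,25,0,0,0],
  [0,0,25,0,0,0],
  [-10,0,25,0,0,0],
  [-20,0,15,0,0,0],
  [-20,0,0,0,0,0],
  [0,0,0,0,0,0],
  [0,0,0,0,0,0],
  [0,0,0,0,0,0],
])

```text
clock: 57.57
position: [431.8, -385.4, 241.7]
ee_rot: [0.013, 1.0, 0.004, -0.0]
contact_force: [1.0, 0.1, -0.6]
gripper_width: -0.2
grasp_force: 0.0
```

```bash
python3 -c "
from h import *
s=grab('side','s9.png');H,S,V=hsv(s)
print([(q,c.round(1)) for q,c,_ in comps((H>2)&(H<16)&(S>140),40) if q<200],read_state()['contact_force'])
cv2.imwrite('pics/d9.png',cv2.imread('pics/s9.png'))"
```

```text
[(np.int32(66), array([382.8,  65.3])), (np.int32(86), array([381.1,  79.3])), (np.int32(186), array([246.6,  83.1])), (np.int32(109), array([284.8, 152. ]))] [1.12416513 0.57353151 0.09226738]
```

View pics/d9.png

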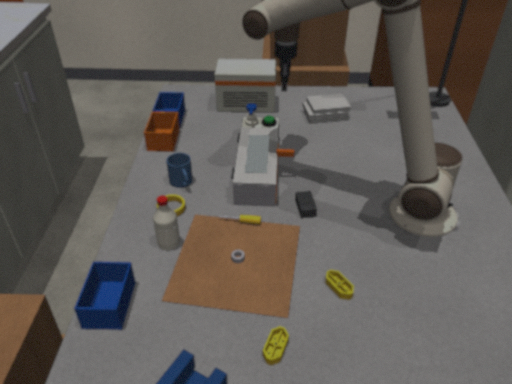

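The lid is shut with its tab at (285,152), the cardboard is clear of housings, and the bystanders have not moved.

```bash
python3 -c "
from h import *
print(job_done())"
```

```text
the job is handed in; nothing more can be done
None
```

All four housings lie flat in the tank with pockets up, the pump was pressed to its stop, the lid was shut and start was then pressed fully in; one blocked descent on the fourth housing read 92 N at the wrist (limit 120 N), apparently finger knuckles on the tank rim, and if that counts as gripper body it is over the 40 N limit.

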